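# Regrip a screwdriver in an inclined rest and stand it in its rack bay

## Robot

A 6-joint arm with a two-finger parallel gripper is mounted at the origin on a cart in front of the work surface, level with it; the furniture and walls round the work are solid. World frame = base frame: x ahead of the robot, y to its left, z up, the work surface at z = 0. Lengths are in m, angles in rad, forces in N, time in s.
With the tool pointing down it reaches from about 0.375 to 0.975 m from the base axis. Payload 3.8 kg.
Tool frame: the origin (TCP) lies at the very end of the fingers, on their centre line; the grasp point (between the pads) lies 19 mm behind it; x points along the fingers, y is the direction in which the jaws open and shut, and the axes are right-handed (so a half turn about x gives the same grasp; the last joint's range is limited). The gripper opens to 88 mm and grips with 3 to 60 N. Pads are 18 mm wide; open, the fingers measure 123 mm over their backs; the gripper's body (75 mm by 187 mm) begins 45 mm behind the grasp point.
Start: joints at [1.147, 0.264, 1.604, -0, 1.274, -0.037], TCP at [0.255, 0.625, 0.239] pointing down, gripper open.
Joint ranges: [-2.63, 2.63], [-0.94, 2.18], [0.31, 2.57], [-1.31, 4.45], [0, 2.66], [-2.55, 2.55]. Speed limits (rad/s): [2.57, 2.57, 3.14, 3.14, 3.14, 3.14].

## Interface

Orientations are given as a rotation vector (axis times angle).
In Python, from plant import arm gives the robot as it stands.
- The arm moves only by the tool carry_out, never from a script. Its argument "increments" is a list of rows, each a list of 7 numbers: the gripper's target within -1 to 1 (fully open at 1, half-way at 0, shut at -1), then the shift along the tool's x, y, z each as a share of 0.02 m, from -1 to 1, then the turn, a rotation vector about the tool's x, y, z each as a share of 6 degrees, from -1 to 1. A call has 1 to 8 rows; each row shifts and turns the commanded pose from where the row before left it, along the tool's axes as they then stand; what a row does not reach is not made up. A row lasts 1/12 s, in which the tool goes at most 41.7 mm and 7.16 degrees, less where a joint would pass 70% of its speed; a pose out of reach is approached as far as the arm can. A call with a number of a shift or a turn outside -1 to 1 is refused whole. A call with a gripper value outside its range is refused whole. The fingers move at their own pace and stop on an object; "force" is the grip in N (left out, the last holds). Time passes only in rows, so rows that do not move let the fingers close. It gives the time, the measured TCP pose, the force and the opening at its end, in the units of the state.
- arm.read_state(): the state, without advancing time (a new reading comes with each control period).
- arm.read_camera(name): name is "scene" or "top" or "wrist"; returns (picture, depth): 480x640x3 uint8, red, green, blue; 480x640 float32, m along the optical axis (not along the pixel's ray), 0 where there is no reading.
- arm.camera_model(name): a dict with "fovy" (degrees; the focal length in pixels is half the picture's height over the tangent of half this angle, whatever the lens; pixels are square), "cx", "cy" (the principal point, pixels), "origin" and "orientation" of the camera in the world; the wrist camera has in their place "T_tool_cam" (4x4, takes a point from camera to tool coordinates, whose origin is the TCP and whose axes are the tool frame's). Camera axes: x right, y down, z forward; pixel columns grow to the right and rows downward; lengths in m; the calibration is good to about 2 mm. The wrist camera is an equidistant fisheye: a pixel r from the principal point sees the ray r / f radians off the axis. A picture is of the moment at which its call begins: read the wrist's pose just before it. camera_model takes no time and is no camera call.
- arm.hand_in(): hands the job in, once; it reports no verdict.
The state is a dict: "time_s": time; "joint_positions": joint angles; "qvel": joint speeds; "joint_efforts": joint torques, N m; "ee_pos": TCP position; "ee_rot": TCP orientation; "ft_force": force on the tool from outside, world axes, zero at the start; "torque": the same for the moment, N m; "gripper_width": finger opening in m.
Only numpy, scipy, OpenCV 4.12 (cv2) and the standard library are available. Lean on these libraries where they do the work, as an engineer would, in place of code of your own. Each camera call takes 0.05 s, during which the arm holds its last target.

## Task

Put away the yellow screwdriver that lies in front of you beside the pine offcut (not the one at the far left end of the bench): first lay it in the blue inclined rest, handle end up, and let go of it there so that you can take it again at a new angle. Then stand it in the free bay of the wooden rack, the one with the yellow tag: the blade tip down in the groove behind the front lip, the handle leaning back in the notch. Leave the two tools in the rack and all the other things on the bench where they are.

Things in the scene. Friction and masses are not known exactly. Their poses are not given: they have to be found in the camera images.
- handle (a point): Centre of the yellow screwdriver's handle, on its axis. Smooth round handle 29 mm in diameter, 105 mm long; coaxial steel shaft 6 mm in diameter, 100 mm long. Own y axis: along the tool, from tip to butt. Butt 52.5 mm along +y from here, flat shoulder (handle meets shaft) 52.5 mm along -y, tip 152.5 mm along -y. Starts lying on the bench on its handle, axis 14.5 mm up, shaft in the air.
- tip (a point): Blade end of the screwdriver's shaft, on its axis; same axes as handle (+y towards the handle).
- tool_rest: Fixed blue inclined rest on a dark 115 x 85 x 10 mm base plate: a 90 degree V trough, 50 mm long, open upwards, sloping at 45 degrees and rising towards the rest's own +x. At its low end a stop plate with a 17 mm wide slot, open upwards, for the shaft. Trough 40 mm wide outside, its edges 4 mm below the axis of a tool in it; the stop plate rises 4.5 mm above that axis. Origin under it, at bench height.
- rest_seat (a point): Where handle lies when the tool is fully down in the rest, shoulder on the stop; 139 mm above the bench. Axes as the rest's. The tool's axis is in the rest's x-z plane, handle end up along (+x +z) at 45 degrees, shaft hanging out through the stop's slot. The 50 mm of handle next to the shoulder lie in the trough, the upper 55 mm stand free. A tool let go up the slope slides to the stop or stays.
- tool_rack: Fixed wooden rack, three bays 75 mm apart along its y; origin under its middle, front towards -x. Base 120 x 244 x 14 mm. Groove for the tips, floor z = 14 mm, x -44 to -10 mm, between a front lip (x -56 to -44, top z = 36 mm) and a strip (top z = 25 mm). Crossbar, z 138 to 160 mm, with a 90 degree V notch per bay, 38 mm wide, open to -x; posts at y = -115 and 115 mm, top z = 162 mm.
- bay_foot (a point): Floor of the groove in the free bay, the one with the yellow tag (44 x 18 mm) on the lip's front; which bay is free changes. 14 mm above the bench, 5.5 mm behind the lip: here the tip stands when the tool is put away. Axes as the rack's: x to its back, z up.
- bay_notch (a point): Where the axis of a 29 mm handle passes the V notch of the free bay, 135 mm above and 38.5 mm behind bay_foot; the notch touches the handle from behind (+x). With its tip at bay_foot and its axis through this point the screwdriver leans back 16 degrees and stays so by its weight. Axes as the rack's.
- lean (a point): Point on the screwdriver's axis 39.5 mm from the shoulder, 139.5 mm from the tip, that lies at about bay_notch when the tool is put away; same axes as handle.
- chisel: Chisel with a pale wood handle (27 mm wide) that leans loose in one bay of the rack, 168 mm long, its top about 178 mm above the bench. Origin at bench height on the bay's middle line (rack x = 0).
- nut_driver: Nut driver with a green handle (29 mm wide) that leans loose in another bay, 162 mm long, its top about 172 mm above the bench. Origin at bench height on the bay's middle line (rack x = 0).
- offcut_a: Bystander: pine offcut, 45 x 115 x 19 mm (long along its y), lying beside the screwdriver's handle, 25 mm or more from it. Origin under its middle.
- bolt_1: Bystander: loose bolt, 51 mm long, beside the screwdriver's shaft. Origin under its middle.
- nut_big: Bystander: hexagon nut, 30 mm wide, 13 mm high, on the other side of the shaft. Origin under its middle.
- pliers_grey: Bystander: grey pliers, 57 x 185 x 12 mm, to the left. Origin under their middle.
- spool: Bystander: yellow and brown spool standing upright, 48 mm wide, 40 mm high. Origin under its middle.
- salve_jar: Bystander: brown jar with a white lid, 47 mm wide, 44 mm high. Origin under its middle.
- tape_measure: Bystander: green tape measure, 32 x 79 x 67 mm high. Origin under its middle.
- screwdriver: The whole screwdriver; origin on the bench side of the handle, 14.5 mm off the axis, 2.5 mm from the shoulder towards the tip. Mass about 0.11 kg, nearly all in the handle; it balances about 48 mm from the shoulder. Beyond the bench things a wall shelf overhangs the back of the bench, 0.5 m up, from about x = 0.75 m on: keep the wrist clear of it.

How it is judged:
By the outcome, as a careful person would: the job done as asked, in the order asked, and still so for the second after the job is handed in, with the robot touching nothing.
It also fails if it takes over 61 s, if anything falls off the work surface, if the arm or the gripper's body presses on something with over 40 N, if the wrist force passes 120 N, or if a joint passes its speed limit or range.

## Working session

There is one attempt and no reset: what is moved stays moved. The work goes in short steps, Python scripts to look and compute and a tool call to move; the robot and the scene stay as the last step left them, time stands still between calls to the robot, and variables do not carry over. Pictures are saved under pics/ and viewed, and the job is handed in when it is done.

Besides the shell and the picture viewer there is one more tool, called after "Request:" by a JSON object that holds its "name" and its "arguments", one argument or row to a line. carry_out: Moves the arm, as the interface text tells. Shift numbers are shares of 0.02 m and turn numbers shares of 6 degrees, none past 1 either way. Its arguments: {"type":"object","properties":{"increments":{"type":"array"},"force":{"type":"number"}},"required":["increments"]}

```bash
ls -la; mkdir -p pics
python3 - <<'E'
from plant import arm
import cv2, numpy as np
print(arm.read_state())
for n in ["scene","top","wrist"]:
    print(n, arm.camera_model(n))
    st=arm.read_state()
    im,d=arm.read_camera(n)
    cv2.imwrite(f"pics/{n}0.png",im[:,:,::-1]); np.savez(f"pics/{n}0.npz",im=im,d=d,p=st['ee_pos'],r=st['ee_rot'])
E
```

```text
total 12
drwxr-xr-x  3 agent agent 4096 Dec  7 13:22 .
drwxr-xr-x 23 root  root  4096 Dec  7 13:22 ..
drwxr-xr-x  2 agent agent 4096 Dec  7 13:22 pics
{'time_s': 0.0, 'joint_positions': array([ 1.14708784e+00,  2.64757438e-01,  1.60533406e+00, -8.97758332e-07,
        1.27371161e+00, -3.69040110e-02]), 'qvel': array([-1.00358929e-03,  4.06998960e-05, -1.25345531e-03,  1.92758347e-03,
       -4.64430399e-04,  9.71147473e-04]), 'joint_efforts': array([ 2.46275202e-03, -5.02116001e+01, -3.56879711e+01,  7.28382426e-02,
        2.94612232e-02, -1.62667079e-04]), 'ee_pos': array([0.25434816, 0.6244919 , 0.23740669]), 'ee_rot': array([ 0.3017742 ,  1.54991638, -0.30517257]), 'ft_force': array([-0.04517201,  0.38777765, -0.94156935]), 'torque': array([-0.01590479, -0.03009732, -0.04451225]), 'gripper_width': 0.08821427031757459}
scene {'fovy': 56.78726863942836, 'cx': 314.68964225688313, 'cy': 236.57745434150397, 'origin': array([ 0.20217782, -0.41544311,  0.89952553]), 'orientation': array([-2.35615032,  0.59436455, -0.25110085])}
top {'fovy': 47.326055914201646, 'cx': 313.8234220815884, 'cy': 242.2294192455436, 'origin': array([0.06373626, 0.048164  , 1.50395295]), 'orientation': array([-2.23401435,  1.77483837, -0.32057314])}
wrist {'fovy': 65.70646984690485, 'cx': 321.3704834951485, 'cy': 236.90824498088614, 'T_tool_cam': array([[-1.04252275e-03, -3.12612848e-01,  9.49880056e-01,
        -1.45208466e-01],
       [ 9.99999101e-01,  4.74826415e-04,  1.25379898e-03,
         4.51898469e-04],
       [-8.42981813e-04,  9.49880509e-01,  3.12612072e-01,
        -8.12924191e-02],
       [ 0.00000000e+00,  0.00000000e+00,  0.00000000e+00,
         1.00000000e+00]])}
```

View pics/scene0.png

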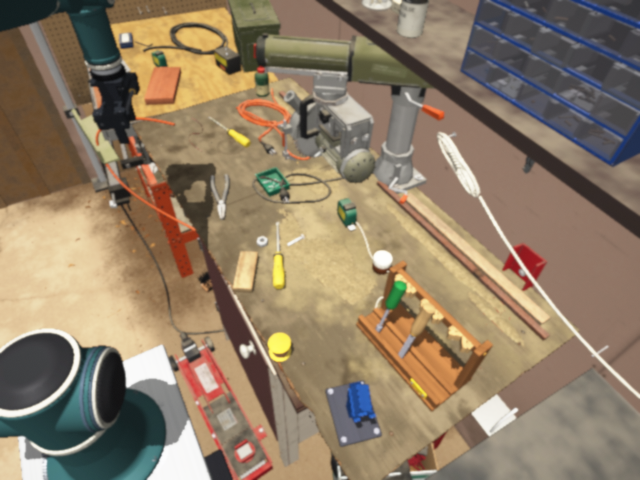

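View pics/top0.png

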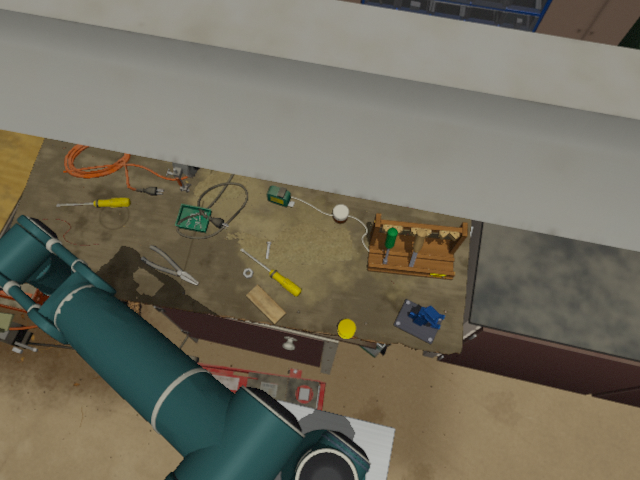

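View pics/wrist0.png

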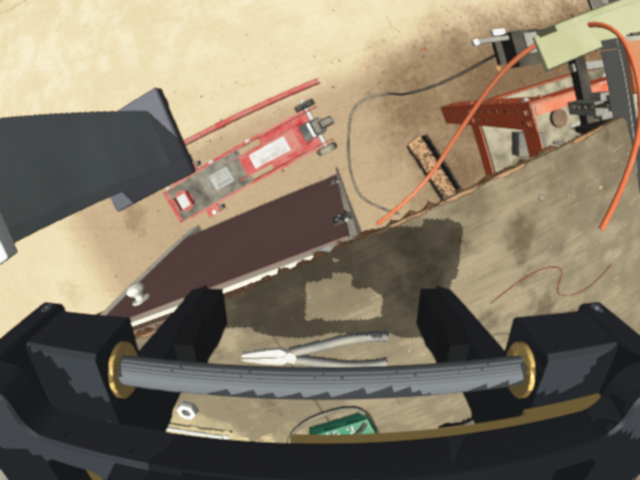

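The scene and top pictures agree. The yellow screwdriver is at scene (278,262) / top (275,275), with the offcut at (245,270). The blue rest is at scene (360,405) / top (425,315). The rack's yellow tag is at scene (418,388) / top (440,275), so its right-hand bay is the free one. Next I'll measure poses from the depth.

```bash
cat > h.py <<'E'
import numpy as np, cv2
from scipy.spatial.transform import Rotation as R
def load(f):
    z=np.load(f); return z['im'],z['d'],z['p'],z['r']
def cloud(m,d,K=None):
    f=240/np.tan(np.radians(m['fovy']/2))
    v,u=np.mgrid[0:480,0:640]
    X=np.stack([(u-m['cx'])/f*d,(v-m['cy'])/f*d,d],-1)
    return X@R.from_rotvec(m['orientation']).as_matrix().T+m['origin']
def rays(m,uv):
    f=240/np.tan(np.radians(m['fovy']/2)); uv=np.atleast_2d(uv).astype(float)
    r=np.c_[(uv[:,0]-m['cx'])/f,(uv[:,1]-m['cy'])/f,np.ones(len(uv))]
    return r@R.from_rotvec(m['orientation']).as_matrix().T
def project(m,P):
    f=240/np.tan(np.radians(m['fovy']/2))
    c=(np.atleast_2d(P)-m['origin'])@R.from_rotvec(m['orientation']).as_matrix()
    return np.c_[c[:,0]/c[:,2]*f+m['cx'],c[:,1]/c[:,2]*f+m['cy']]
def wcam(m,p,r):
    T=np.eye(4);T[:3,:3]=R.from_rotvec(r).as_matrix();T[:3,3]=p
    return T@m['T_tool_cam']
def wrays(m,p,r,uv):
    T=wcam(m,p,r); f=240/np.tan(np.radians(m['fovy']/2)); uv=np.atleast_2d(uv).astype(float)
    x=uv[:,0]-m['cx'];y=uv[:,1]-m['cy'];rr=np.hypot(x,y)+1e-9;th=rr/f
    d=np.c_[np.sin(th)*x/rr,np.sin(th)*y/rr,np.cos(th)]
    return d@T[:3,:3].T, T[:3,3]
def wproject(m,p,r,P):
    T=wcam(m,p,r); f=240/np.tan(np.radians(m['fovy']/2))
    c=(np.atleast_2d(P)-T[:3,3])@T[:3,:3]
    th=np.arctan2(np.hypot(c[:,0],c[:,1]),c[:,2]);n=np.hypot(c[:,0],c[:,1])+1e-12
    return np.c_[m['cx']+f*th*c[:,0]/n,m['cy']+f*th*c[:,1]/n]
def wcloud(m,p,r,d):
    v,u=np.mgrid[0:480,0:640]
    dr,o=wrays(m,p,r,np.c_[u.ravel(),v.ravel()])
    T=wcam(m,p,r); z=dr@T[:3,2]
    return (o+dr*(d.ravel()/z)[:,None]).reshape(480,640,3)
def triang(os,ds):
    A=np.zeros((3,3));b=np.zeros(3)
    for o,d in zip(os,ds):
        d=d/np.linalg.norm(d);M=np.eye(3)-np.outer(d,d);A+=M;b+=M@o
    return np.linalg.solve(A,b)
E
python3 - <<'E'
from plant import arm
from h import *
for n,(x0,x1,y0,y1) in {"scene":(225,345,210,310),"top":(230,310,235,305)}.items():
    m=arm.camera_model(n); im,d,_,_=load(f"pics/{n}0.npz"); P=cloud(m,d)
    # bench height check
    hsv=cv2.cvtColor(im,cv2.COLOR_RGB2HSV)
    ye=(hsv[...,0]>22)&(hsv[...,0]<33)&(hsv[...,1]>170)&(hsv[...,2]>120)
    nl,lab,st,ce=cv2.connectedComponentsWithStats(ye.astype(np.uint8))
    for i in range(1,nl):
        if st[i,4]>20:
            q=P[lab==i]; print(n,st[i],ce[i].round(1),'med',np.median(q,0).round(3),'lo',np.percentile(q,3,0).round(3),'hi',np.percentile(q,97,0).round(3))
    bl=(hsv[...,0]>100)&(hsv[...,0]<125)&(hsv[...,1]>150)&(P[...,2]>0.02)&(P[...,2]<.25)
    q=P[bl]; print('blue',len(q),np.median(q,0).round(3),np.percentile(q,3,0).round(3),np.percentile(q,97,0).round(3))
    print('bench z', np.median(P[300:330,330:340,2]) if n=="scene" else np.median(P[250:260,325:345,2]))
for n,(x0,x1,y0,y1) in {"scene":(310,510,250,450),"top":(360,480,205,350)}.items():
    im=cv2.imread(f"pics/{n}0.png")[y0:y1,x0:x1]
    cv2.imwrite(f"pics/{n}_crop.png",cv2.resize(im,None,fx=4 if n=="top" else 3,fy=4 if n=="top" else 3,interpolation=cv2.INTER_CUBIC))
E
```

```text
scene [215  54  11  11  53] [220.2  59.1] med [0.714 1.281 0.028] lo [0.705 1.241 0.014] hi [0.72  1.316 0.039]
scene [229 132  21  14  63] [239.7 140.1] med [0.578 0.745 0.018] lo [0.563 0.721 0.011] hi [0.6   0.801 0.023]
scene [274 256  10  33  81] [280.3 277.8] med [0.453 0.173 0.02 ] lo [0.433 0.164 0.005] hi [0.481 0.237 0.026]
scene [276 343  15  11  29] [285.6 349.4] med [0.382 0.005 0.021] lo [ 0.359 -0.005 -0.003] hi [0.399 0.024 0.04 ]
scene [410 379  17  18  75] [418.1 387.5] med [ 0.577 -0.2    0.03 ] lo [ 0.574 -0.22   0.021] hi [ 0.581 -0.18   0.035]
blue 740 [ 0.436 -0.188  0.103] [ 0.414 -0.215  0.046] [ 0.451 -0.163  0.126]
bench z -0.0006036244294540527
top [ 98 198  31   9 234] [114.2 202.1] med [0.58  0.763 0.025] lo [0.566 0.727 0.016] hi [0.599 0.808 0.032]
top [273 272  28  24 273] [287.1 283.9] med [0.455 0.206 0.025] lo [0.432 0.171 0.017] hi [0.478 0.247 0.032]
top [430 273  16   3  23] [437.9 274.2] med [ 0.577 -0.199  0.032] lo [ 0.572 -0.217  0.028] hi [ 0.58  -0.179  0.039]
top [338 319  18  20 295] [346.3 328.6] med [0.366 0.02  0.039] lo [ 0.347 -0.002 -0.001] hi [0.39  0.041 0.046]
blue 422 [ 0.434 -0.175  0.1  ] [ 0.413 -0.211  0.026] [ 0.449 -0.144  0.127]
bench z 0.0007498825554153044
```

View pics/scene_crop.png

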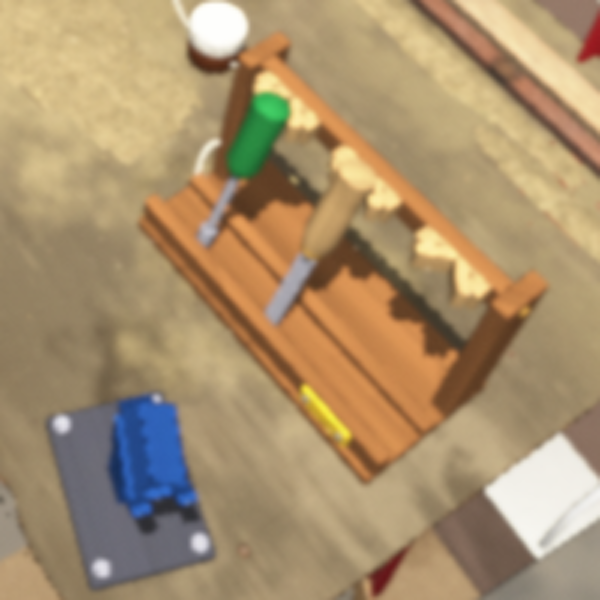

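View pics/top_crop.png

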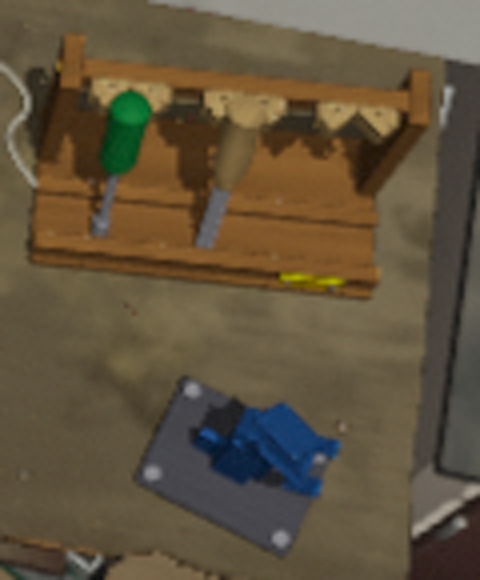

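```bash
python3 - <<'E'
from plant import arm
from h import *
for n in ["scene","top"]:
    m=arm.camera_model(n); im,d,_,_=load(f"pics/{n}0.npz"); P=cloud(m,d)
    hsv=cv2.cvtColor(im,cv2.COLOR_RGB2HSV)
    bl=(hsv[...,0]>95)&(hsv[...,0]<125)&(hsv[...,1]>120)&(P[...,2]>0.02)&(P[...,2]<.25)&(P[...,0]<.6)
    q=P[bl]
    # height map on x-y grid
    print(n); 
    for y in np.arange(-.13,-.24,-.01):
        row=[]
        for x in np.arange(.40,.47,.01):
            s=q[(abs(q[:,0]-x)<.005)&(abs(q[:,1]-y)<.005)]
            row.append(f"{s[:,2].max()*1e3:5.0f}" if len(s) else "    .")
        print(f"{y:.2f}"," ".join(row))
    x0,x1,y0,y1=(325,400,375,450) if n=="scene" else (385,455,285,350)
    cv2.imwrite(f"pics/{n}_rest.png",cv2.resize(im[y0:y1,x0:x1,::-1],None,fx=8,fy=8,interpolation=cv2.INTER_CUBIC))
    dd=P[y0:y1,x0:x1,2]; g=np.clip(dd/.15,0,1)*255
    cv2.imwrite(f"pics/{n}_rz.png",cv2.applyColorMap(cv2.resize(g.astype(np.uint8),None,fx=8,fy=8,interpolation=cv2.INTER_NEAREST),cv2.COLORMAP_JET))
E
cd pics; python3 -c "
import cv2,numpy as np
for n in ['scene','top']:
    cv2.imwrite(n+'_rr.png',cv2.resize(np.hstack([cv2.imread(n+'_rest.png'),cv2.imread(n+'_rz.png')]),None,fx=.65,fy=.65))"
```

```text
scene
-0.13     .     .     .     .     .     .     .
-0.14     .     .     .     .     .     .     .
-0.15     .     .     .     .     .     .     .
-0.16     .     .     .   124   122   119     .
-0.17     .     .   132   128   126   127     .
-0.18     .     .   123   123   119   132   130
-0.19     .    85   115   111   110   124     .
-0.20     .    99   105    97   107   113     .
-0.21     .   104   104    94    99   105     .
-0.22     .     .    99     .   103   104     .
-0.23     .     .     .     .     .     .     .
top
-0.13     .     .     .     .     .     .     .
-0.14     .     .     .     .    52    47     .
-0.15     .     .     .   111   117    45     .
-0.16     .     .   128   127   123   125     .
-0.17     .     .   132   127   128   131     .
-0.18     .   122   122   113   124   128     .
-0.19     .   113   113   104   113   122     .
-0.20     .   102   100    99   110   110     .
-0.21     .   106   102    87   103   100     .
-0.22     .     .     .     .   105   100     .
-0.23     .     .     .     .     .     .     .
```

View pics/scene_rr.png

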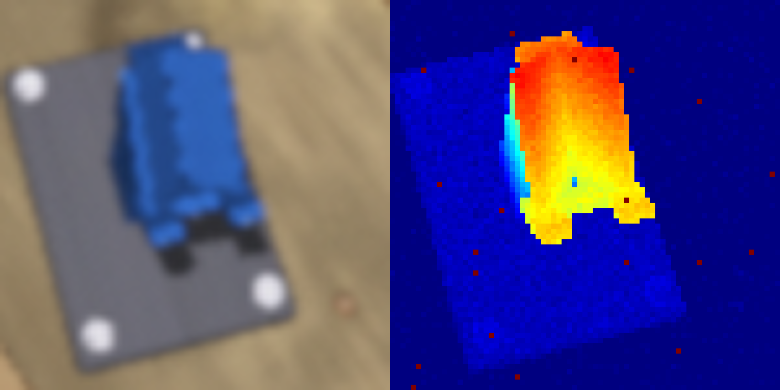

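View pics/top_rr.png

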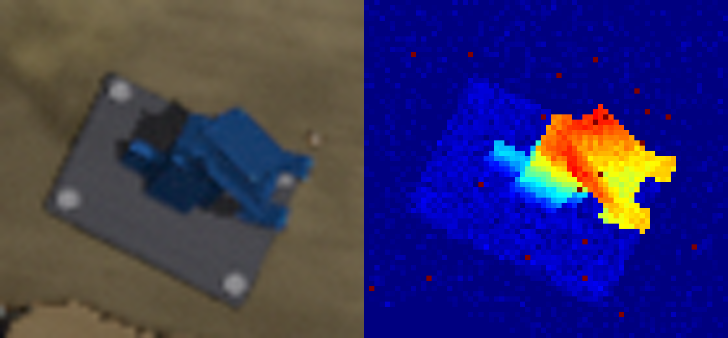

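The rest's low, slotted end points right (-y) and its high end points left (+y). Next I'll fit the screwdriver, rest and rack poses.

```bash
cat > fit.py <<'E'
from plant import arm
from h import *
from scipy.optimize import least_squares
def rest_fit(q, x0):
    # q: blue points; model V surface; params seat x,y,z,yaw
    def res(p):
        c,s=np.cos(p[3]),np.sin(p[3]); v=q-p[:3]
        u=np.array([c,s,1])/np.sqrt(2); n=np.array([-c,-s,1])/np.sqrt(2); l=np.array([-s,c,0])
        return v@u,v@l,v@n
    def f(p):
        S,A,B=res(p)
        return np.r_[np.clip((B-(np.abs(A)-.0205))/np.sqrt(2),-.012,.012)]
    return f,res
E
python3 - <<'E'
from fit import *
Q=[]
for n in ["scene","top"]:
    m=arm.camera_model(n); im,d,_,_=load(f"pics/{n}0.npz"); P=cloud(m,d)
    hsv=cv2.cvtColor(im,cv2.COLOR_RGB2HSV)
    bl=(hsv[...,0]>95)&(hsv[...,0]<125)&(hsv[...,1]>120)&(P[...,2]>0.085)&(P[...,2]<.15)&(P[...,0]<.6)&(P[...,1]<-.1)
    q=P[bl]; Q.append(q)
    # base plate: dark grey pixels at z .004-.02 near rest
    b=(np.hypot(P[...,0]-.435,P[...,1]+.17)<.1)&(P[...,2]>.005)&(P[...,2]<.016)
    k=P[b][:,:2]
    g=np.round((k-[.3,-.3])/.002).astype(int); I=np.zeros((150,150),np.uint8); I[g[:,0].clip(0,149),g[:,1].clip(0,149)]=255
    I=cv2.morphologyEx(cv2.morphologyEx(I,cv2.MORPH_CLOSE,np.ones((5,5))),cv2.MORPH_OPEN,np.ones((5,5)))
    cs,_=cv2.findContours(I,0,1); c=max(cs,key=cv2.contourArea); r=cv2.minAreaRect(c)
    print(n,'plate (row=x col=y): centre',np.array(r[0])[::-1]*.002+[.3,-.3],'size',np.array(r[1])*.002,'box',(cv2.boxPoints(r)[:,::-1]*.002+[.3,-.3]).round(3).tolist())
for name,q in [("scene",Q[0]),("top",Q[1]),("both",np.vstack(Q))]:
    f,res=rest_fit(q,None)
    best=None
    for yaw in np.radians([60,80,100,120]):
        for y in (-.17,-.15,-.13):
            r=least_squares(lambda p:f(np.r_[p[0],p[1],.139,p[2]]),[.43,y,yaw],loss='soft_l1',f_scale=.002)
            if best is None or r.cost<best.cost: best=r
    p=best.x; S,A,B=res(np.r_[p[:2],.139,p[2]])
    print(name,len(q),p[:2].round(4),np.degrees(p[2]).round(1),'S range',np.percentile(S,[1,5,50,95,99]).round(4),'A',np.percentile(A,[2,98]).round(4),'rms',np.sqrt(np.median(f(np.r_[p[:2],.139,p[2]])**2)))
E
```

```text
scene plate (row=x col=y): centre [ 0.43972966 -0.17100414] size [0.11631956 0.08571697] box [[0.466, -0.238], [0.383, -0.216], [0.413, -0.104], [0.496, -0.126]]
top plate (row=x col=y): centre [ 0.43688461 -0.16757693] size [0.11884637 0.09178233] box [[0.47, -0.235], [0.38, -0.217], [0.404, -0.1], [0.494, -0.118]]
scene 710 [ 0.4397 -0.173 ] 75.0 S range [-0.0612 -0.0588 -0.0358 -0.0072 -0.0061] A [-0.0175  0.0188] rms 0.0009291272932188371
top 320 [ 0.4371 -0.1704] 75.4 S range [-0.0619 -0.0584 -0.0311 -0.006  -0.0044] A [-0.0185  0.0188] rms 0.0018921218912863805
both 1030 [ 0.4391 -0.1725] 75.1 S range [-0.0613 -0.0587 -0.0347 -0.0066 -0.0041] A [-0.0176  0.0197] rms 0.0013923549641007276
```

Run:
```python
from fit import *
M={n:arm.camera_model(n) for n in("scene","top")}
for n in ["scene","top"]:
    m=M[n]; im,d,_,_=load(f"pics/{n}0.npz"); P=cloud(m,d)
    hsv=cv2.cvtColor(im,cv2.COLOR_RGB2HSV)
    # handle: points near, z>.006
    b=(np.hypot(P[...,0]-.455,P[...,1]-.206)<.075)&(hsv[...,1]>140)&(hsv[...,0]>20)&(hsv[...,0]<34)
    q=P[b]; q=q[(q[:,2]>0)&(q[:,2]<.04)]
    c=q[:,:2].mean(0); w,V=np.linalg.eigh(np.cov((q[:,:2]-c).T)); a=V[:,1]; a=-a if a[1]>0 else a
    s=(q[:,:2]-c)@a
    print(n,'handle',len(q),c.round(4),'axis',a.round(3),np.degrees(np.arctan2(a[1],a[0])).round(1),'ends',np.percentile(s,[1,99]).round(4),'zmax',np.percentile(q[:,2],95).round(4))
    x0,x1,y0,y1=(225,310,215,300) if n=="scene" else (230,310,235,315)
    cv2.imwrite(f"pics/{n}_sd.png",cv2.resize(im[y0:y1,x0:x1,::-1],None,fx=7,fy=7,interpolation=cv2.INTER_CUBIC))
    # rack: points z>.02 in region
    b=(P[...,0]>.55)&(P[...,0]<.72)&(P[...,1]<.08)&(P[...,1]>-.3)&(P[...,2]>.027)&(P[...,2]<.042)&(P[...,0]<.62)
    q=P[b]; print('lip',len(q),np.percentile(q,[2,50,98],axis=0).round(3).tolist())
    pf=np.polyfit(q[:,1],q[:,0],1); print('  line',pf)
    b=(P[...,0]>.6)&(P[...,0]<.74)&(P[...,1]<.08)&(P[...,1]>-.3)&(P[...,2]>.15)&(P[...,2]<.166)
    q=P[b]; print('bar top',len(q),np.percentile(q,[2,50,98],axis=0).round(3).tolist(), np.polyfit(q[:,1],q[:,0],1))
cv2.imwrite("pics/sd.png",np.hstack([cv2.resize(cv2.imread(f"pics/{n}_sd.png"),(400,400)) for n in("scene","top")]))
```

```text
scene handle 334 [0.4561 0.2007] axis [-0.422 -0.907] -115.0 ends [-0.0535  0.0376] zmax 0.029
lip 865 [[0.558, -0.241, 0.027], [0.577, -0.132, 0.034], [0.595, -0.01, 0.038]]
  line [-0.0965149   0.56394838]
bar top 1699 [[0.608, -0.234, 0.151], [0.651, -0.128, 0.159], [0.683, 0.002, 0.164]] [-0.13909248  0.63148887]
top handle 319 [0.4556 0.2097] axis [-0.424 -0.905] -115.1 ends [-0.0572  0.0442] zmax 0.0304
lip 491 [[0.556, -0.237, 0.027], [0.574, -0.119, 0.034], [0.611, -0.007, 0.041]]
  line [-0.06331687  0.56832532]
bar top 955 [[0.607, -0.23, 0.151], [0.648, -0.108, 0.159], [0.682, 0.006, 0.165]] [-0.13616106  0.63086514]
```

View pics/sd.png

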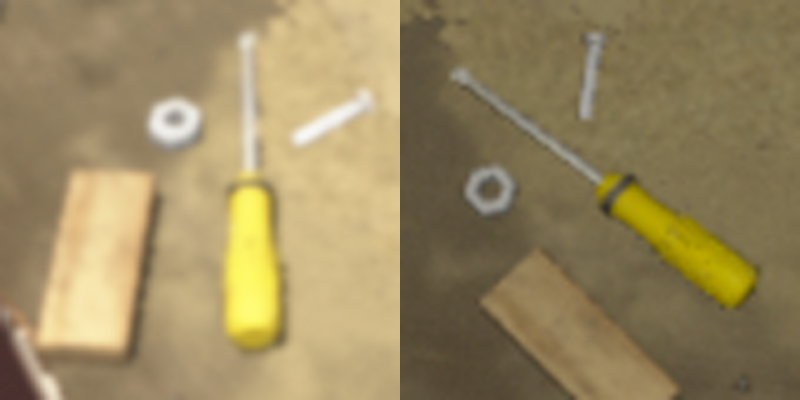

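```bash
cat >> h.py <<'E'
def unit(v): v=np.asarray(v,float); return v/np.linalg.norm(v)
def frame(x,y):
    x=unit(x); y=np.asarray(y,float); y=unit(y-x*(x@y)); return np.c_[x,y,np.cross(x,y)]
def plan(st,p,Rm,n=None,g=1.0):
    """rows from measured pose to target; shift in tool axes then turn"""
    p0=st['ee_pos'];R0=R.from_rotvec(st['ee_rot']); dr=(R0.inv()*R.from_matrix(Rm)).as_rotvec(); dp=p-p0
    k=max(np.abs(dr).max()/np.radians(6),np.linalg.norm(dp)/.02)
    if n is None: n=int(np.ceil(k*1.02+1e-6)); n=max(n,1)
    step=dr/n; turn=np.round(step/np.radians(6),2)
    Rc=R0;pc=p0.copy();rows=[]
    for i in range(n):
        want=(p0+dp*(i+1)/n-pc); s=np.round(Rc.inv().apply(want)/.02,2)
        pc=pc+Rc.apply(s*.02); Rc=Rc*R.from_rotvec(turn*np.radians(6))
        rows.append([g]+s.tolist()+turn.tolist())
    print('n',n,'end err mm',((p-pc)*1e3).round(1),'rot err deg',np.degrees((Rc.inv()*R.from_matrix(Rm)).as_rotvec()).round(2))
    for i in range(0,n,8): print('['+',\n '.join(str(r).replace(' ','') for r in rows[i:i+8])+']\n')
E
python3 - <<'E'
from plant import arm
from h import *
M={n:arm.camera_model(n) for n in("scene","top")}
px={'tip':((277.5,223.1),(242,250)),'sh':((278.1,252.2),(270.6,271)),'butt':((278.6,287.5),(298.6,294))}
for k,(a,b) in px.items():
    ra,rb=rays(M['scene'],a)[0],rays(M['top'],b)[0]
    P=triang([M['scene']['origin'],M['top']['origin']],[ra,rb]); 
    e=[np.abs(project(M[n],P)[0]-q).max().round(2) for n,q in zip(("scene","top"),(a,b))]
    print(k,P.round(4),e)
st=arm.read_state(); Rm=R.from_rotvec(st['ee_rot']).as_matrix(); print(Rm.round(3)); 
print('y yaw',np.degrees(np.arctan2(Rm[1,1],Rm[0,1])),'z yaw',np.degrees(np.arctan2(Rm[1,2],Rm[0,2])),'q1',np.degrees(1.147))
# lip top line
for n in("scene","top"):
    im,d,_,_=load(f"pics/{n}0.npz"); P=cloud(M[n],d)
    b=(P[...,0]>.54)&(P[...,0]<.60)&(P[...,1]<.03)&(P[...,1]>-.27)&(P[...,2]>.029)&(P[...,2]<.043)
    q=P[b]
    for it in range(8):
        pf=np.polyfit(q[:,1],q[:,0],1); r=q[:,0]-np.polyval(pf,q[:,1]); q=q[np.abs(r)<max(.008,2*r.std())]
    print(n,len(q),pf,np.degrees(-pf[0]),np.percentile(q[:,1],[0,1,99,100]).round(3),r.std())
E
```

```text
tip [0.5278 0.3591 0.0129] [np.float64(0.42), np.float64(0.42)]
sh [0.484  0.2626 0.0161] [np.float64(0.3), np.float64(0.29)]
butt [0.4403 0.1705 0.0034] [np.float64(0.45), np.float64(0.44)]
[[-0.001  0.377  0.926]
 [-0.002  0.926 -0.377]
 [-1.    -0.002 -0.   ]]
y yaw 67.83646770330533 z yaw -22.163539135551144 q1 65.71825910150542
scene 736 [-0.11561068  0.56001608] 6.6240040087384715 [-0.246 -0.244 -0.007 -0.004] 0.003920584384184584
top 390 [-0.11374302  0.5585043 ] 6.516994847265299 [-0.243 -0.24  -0.004 -0.002] 0.0039229102381611956
```

```bash
cat >> h.py <<'E'
def wrist_ik(Rm,q1,th):
    # tool cols x,y,z -> arm frame cols x'=-z,y'=y,z'=x
    A=np.c_[-Rm[:,2],Rm[:,1],Rm[:,0]]
    B=(R.from_euler('z',q1)*R.from_euler('y',th)).inv().as_matrix()@A
    q4,q5,q6=R.from_matrix(B).as_euler('ZYZ'); 
    return np.degrees([q4,q5,q6])
def tool_target(handle,axis_up,side,alpha,along,off=0.,ysgn=-1):
    """handle centre, unit axis tip->butt, 'side' = open side normal (gripper's side), alpha = angle (deg) between approach and tip direction,
    grasp point at handle+along*axis+off*(-approach dir); returns TCP p, R"""
    u=unit(axis_up); n=unit(side-u*(u@side)); a=np.radians(alpha)
    x=-u*np.cos(a)-n*np.sin(a); 
    y=np.cross(n,u)*1.0   # = butt yaw -90 sense
    Rm=frame(x,y)
    return handle+along*u-off*x+.019*x, Rm
E
python3 - <<'E'
from h import *
Z=np.array([0,0,1.])
def d(yaw): return np.array([np.cos(np.radians(yaw)),np.sin(np.radians(yaw)),0])
for nm,H,u,n,als in [("bench",np.array([.462,.216,.0145]),d(-114.6),Z,(90,80,70)),
  ("rest",np.array([.439,-.172,.139]),unit(d(75)+Z),unit(-d(75)+Z),(90,80,70,45,30)),
  ("rack",None,unit(d(6.5)*np.sin(np.radians(16))+Z*np.cos(np.radians(16))),unit(-d(6.5)*np.cos(.28)+Z*np.sin(.28)),(60,45,30,20))]:
  if H is None: H=np.array([.634,-.19,.149])+.013*u
  for al in als:
    p,Rm=tool_target(H,u,n,al,.02)
    w=p-Rm[:,0]*.25
    q1=np.arctan2(w[1],w[0])
    print(nm,al,'tcp',p.round(3),'appr',Rm[:,0].round(2),'yyaw',np.degrees(np.arctan2(Rm[1,1],Rm[0,1])).round(0),'w',w.round(2),[wrist_ik(Rm,q1,t).round(0).tolist() for t in (1.4,1.7,2.0)])
E
```

```text
bench 90 tcp [ 0.454  0.198 -0.004] appr [ 0.  0. -1.] yyaw -25.0 w [0.45 0.2  0.25] [[0.0, 100.0, 138.0], [0.0, 83.0, 138.0], [0.0, 65.0, 138.0]]
bench 80 tcp [ 0.455  0.201 -0.004] appr [ 0.07  0.16 -0.98] yyaw -25.0 w [0.44 0.16 0.24] [[7.0, 93.0, 136.0], [7.0, 76.0, 133.0], [8.0, 59.0, 131.0]]
bench 70 tcp [ 0.456  0.204 -0.003] appr [ 0.14  0.31 -0.94] yyaw -25.0 w [0.42 0.13 0.23] [[15.0, 86.0, 132.0], [16.0, 70.0, 127.0], [19.0, 53.0, 122.0]]
rest 90 tcp [ 0.446 -0.145  0.14 ] appr [ 0.18  0.68 -0.71] yyaw 165.0 w [ 0.4  -0.32  0.32] [[45.0, 113.0, -100.0], [41.0, 101.0, -112.0], [41.0, 88.0, -123.0]]
rest 80 tcp [ 0.445 -0.148  0.138] appr [ 0.15  0.55 -0.82] yyaw 165.0 w [ 0.41 -0.29  0.34] [[35.0, 109.0, -101.0], [33.0, 95.0, -111.0], [33.0, 81.0, -120.0]]
rest 70 tcp [ 0.445 -0.151  0.136] appr [ 0.11  0.41 -0.91] yyaw 165.0 w [ 0.42 -0.25  0.36] [[25.0, 106.0, -101.0], [24.0, 90.0, -108.0], [25.0, 74.0, -115.0]]
rest 45 tcp [ 0.443 -0.158  0.134] appr [-0. -0. -1.] yyaw 165.0 w [ 0.44 -0.16  0.38] [[-0.0, 100.0, -95.0], [0.0, 83.0, -95.0], [0.0, 65.0, -95.0]]
rest 30 tcp [ 0.441 -0.163  0.135] appr [-0.07 -0.25 -0.97] yyaw 165.0 w [ 0.46 -0.1   0.38] [[-15.0, 100.0, -90.0], [-15.0, 84.0, -86.0], [-16.0, 67.0, -81.0]]
rack 60 tcp [ 0.656 -0.187  0.167] appr [ 0.69  0.08 -0.72] yyaw 96.0 w [ 0.48 -0.21  0.35] [[23.0, 62.0, -34.0], [28.0, 46.0, -43.0], [40.0, 32.0, -58.0]]
rack 45 tcp [ 0.652 -0.188  0.164] appr [ 0.48  0.05 -0.87] yyaw 96.0 w [ 0.53 -0.2   0.38] [[13.0, 74.0, -28.0], [15.0, 57.0, -33.0], [20.0, 41.0, -40.0]]
rack 30 tcp [ 0.648 -0.188  0.162] appr [ 0.24  0.03 -0.97] yyaw 96.0 w [ 0.59 -0.2   0.4 ] [[6.0, 87.0, -25.0], [6.0, 70.0, -26.0], [7.0, 53.0, -29.0]]
rack 20 tcp [ 0.644 -0.189  0.162] appr [ 0.07  0.01 -1.  ] yyaw 96.0 w [ 0.63 -0.19  0.41] [[2.0, 96.0, -23.0], [2.0, 79.0, -24.0], [2.0, 62.0, -24.0]]
```

```bash
sed -i 's/A=np.c_\[-Rm\[:,2\],Rm\[:,1\],Rm\[:,0\]\]/A=np.c_[-Rm[:,1],-Rm[:,2],Rm[:,0]]/; s/y=np.cross(n,u)\*1.0.*/y=-np.cross(n,u)/' h.py
cat > poses.py <<'E'
from h import *
Z=np.array([0,0,1.])
def d(yaw): return np.array([np.cos(np.radians(yaw)),np.sin(np.radians(yaw)),0])
bench=(np.array([.462,.216,.0145]),d(-114.6),Z)
rest=(np.array([.439,-.172,.139]),unit(d(75)+Z),unit(-d(75)+Z))
ur=d(6.5)*np.sin(np.radians(16))+Z*np.cos(np.radians(16)); nr=-d(6.5)*np.cos(np.radians(16))+Z*np.sin(np.radians(16))
E
python3 - <<'E'
from poses import *
from plant import arm
st=arm.read_state(); print(wrist_ik(R.from_rotvec(st['ee_rot']).as_matrix(),st['joint_positions'][0],st['joint_positions'][1:3].sum()),np.degrees(st['joint_positions'][3:]))
for nm,H,u,n,als in [("bench",*bench,(90,80,70)), ("rest",*rest,(90,80,70,45,30)),("rack",np.array([.634,-.19,.149])+.013*ur,ur,nr,(60,45,30,20))]:
  for al in als:
    p,Rm=tool_target(H,u,n,al,.02)
    w=p-Rm[:,0]*.25
    q1=np.arctan2(w[1],w[0])
    print(nm,al,'tcp',p.round(3),'appr',Rm[:,0].round(2),'yyaw',np.degrees(np.arctan2(Rm[1,1],Rm[0,1])).round(0),'w',w.round(2),[wrist_ik(Rm,q1,t).round(0).tolist() for t in (1.4,1.7,2.0)])
E
```

```text
[ 3.34211450e-04  7.29769320e+01 -2.11391787e+00] [ 3.34211450e-04  7.29769320e+01 -2.11391787e+00]
bench 90 tcp [ 0.454  0.198 -0.004] appr [ 0.  0. -1.] yyaw 155.0 w [0.45 0.2  0.25] [[-0.0, 100.0, -132.0], [-0.0, 83.0, -132.0], [0.0, 65.0, -132.0]]
bench 80 tcp [ 0.455  0.201 -0.004] appr [ 0.07  0.16 -0.98] yyaw 155.0 w [0.44 0.16 0.24] [[7.0, 93.0, -134.0], [7.0, 76.0, -137.0], [8.0, 59.0, -139.0]]
bench 70 tcp [ 0.456  0.204 -0.003] appr [ 0.14  0.31 -0.94] yyaw 155.0 w [0.42 0.13 0.23] [[15.0, 86.0, -138.0], [16.0, 70.0, -143.0], [19.0, 53.0, -148.0]]
rest 90 tcp [ 0.446 -0.145  0.14 ] appr [ 0.18  0.68 -0.71] yyaw -15.0 w [ 0.4  -0.32  0.32] [[45.0, 113.0, -10.0], [41.0, 101.0, -22.0], [41.0, 88.0, -33.0]]
rest 80 tcp [ 0.445 -0.148  0.138] appr [ 0.15  0.55 -0.82] yyaw -15.0 w [ 0.41 -0.29  0.34] [[35.0, 109.0, -11.0], [33.0, 95.0, -21.0], [33.0, 81.0, -30.0]]
rest 70 tcp [ 0.445 -0.151  0.136] appr [ 0.11  0.41 -0.91] yyaw -15.0 w [ 0.42 -0.25  0.36] [[25.0, 106.0, -11.0], [24.0, 90.0, -18.0], [25.0, 74.0, -25.0]]
rest 45 tcp [ 0.443 -0.158  0.134] appr [-0. -0. -1.] yyaw -
[... 154 characters left out ...]
-15.0 w [ 0.46 -0.1   0.38] [[-15.0, 100.0, -0.0], [-15.0, 84.0, 4.0], [-16.0, 67.0, 9.0]]
rack 60 tcp [ 0.656 -0.187  0.167] appr [ 0.69  0.08 -0.72] yyaw -84.0 w [ 0.48 -0.21  0.35] [[23.0, 62.0, 56.0], [28.0, 46.0, 47.0], [40.0, 32.0, 32.0]]
rack 45 tcp [ 0.652 -0.188  0.164] appr [ 0.48  0.05 -0.87] yyaw -84.0 w [ 0.53 -0.2   0.38] [[13.0, 74.0, 62.0], [15.0, 57.0, 57.0], [20.0, 41.0, 50.0]]
rack 30 tcp [ 0.648 -0.188  0.162] appr [ 0.24  0.03 -0.97] yyaw -84.0 w [ 0.59 -0.2   0.4 ] [[6.0, 87.0, 65.0], [6.0, 70.0, 64.0], [7.0, 53.0, 61.0]]
rack 20 tcp [ 0.644 -0.189  0.162] appr [ 0.07  0.01 -1.  ] yyaw -84.0 w [ 0.63 -0.19  0.41] [[2.0, 96.0, 67.0], [2.0, 79.0, 66.0], [2.0, 62.0, 66.0]]
```

The wrist kinematics match the joint readings. Next I'll move above the screwdriver, with the jaws half open.

Run:
```python
from poses import *
from plant import arm
p,Rm=tool_target(*bench,90,.02); p=p.copy(); p[2]=.17
plan(arm.read_state(),p,Rm,g=0.0)
```

```text
n 25 end err mm [-0.1 -0.1 -0. ] rot err deg [-0.56 -0.1   0.  ]
[[0.0,0.14,-0.64,0.69,-0.58,-0.0,0.0],
 [0.0,0.13,-0.68,0.65,-0.58,-0.0,0.0],
 [0.0,0.14,-0.72,0.61,-0.58,-0.0,0.0],
 [0.0,0.14,-0.75,0.56,-0.58,-0.0,0.0],
 [0.0,0.13,-0.79,0.52,-0.58,-0.0,0.0],
 [0.0,0.14,-0.82,0.47,-0.58,-0.0,0.0],
 [0.0,0.13,-0.84,0.42,-0.58,-0.0,0.0],
 [0.0,0.14,-0.87,0.36,-0.58,-0.0,0.0]]

[[0.0,0.14,-0.89,0.31,-0.58,-0.0,0.0],
 [0.0,0.13,-0.91,0.26,-0.58,-0.0,0.0],
 [0.0,0.14,-0.92,0.2,-0.58,-0.0,0.0],
 [0.0,0.14,-0.93,0.15,-0.58,-0.0,0.0],
 [0.0,0.13,-0.94,0.09,-0.58,-0.0,0.0],
 [0.0,0.14,-0.94,0.03,-0.58,-0.0,0.0],
 [0.0,0.14,-0.94,-0.02,-0.58,-0.0,0.0],
 [0.0,0.13,-0.94,-0.08,-0.58,-0.0,0.0]]

[[0.0,0.14,-0.93,-0.14,-0.58,-0.0,0.0],
 [0.0,0.14,-0.92,-0.2,-0.58,-0.0,0.0],
 [0.0,0.13,-0.91,-0.25,-0.58,-0.0,0.0],
 [0.0,0.14,-0.89,-0.3,-0.58,-0.0,0.0],
 [0.0,0.13,-0.87,-0.36,-0.58,-0.0,0.0],
 [0.0,0.14,-0.85,-0.41,-0.58,-0.0,0.0],
 [0.0,0.14,-0.82,-0.47,-0.58,-0.0,0.0],
 [0.0,0.13,-0.79,-0.51,-0.58,-0.0,0.0]]

[[0.0,0.14,-0.76,-0.55,-0.58,-0.0,0.0]]
```

Request:
{"name": "carry_out", "arguments": {
  "increments": [
    [0, 0.14, -0.64, 0.69, -0.58, 0, 0],
    [0, 0.14, -0.68, 0.65, -0.58, 0, 0],
    [0, 0.14, -0.72, 0.61, -0.58, 0, 0],
    [0, 0.14, -0.75, 0.56, -0.58, 0, 0],
    [0, 0.14, -0.79, 0.52, -0.58, 0, 0],
    [0, 0.14, -0.82, 0.47, -0.58, 0, 0],
    [0, 0.14, -0.84, 0.42, -0.58, 0, 0],
    [0, 0.14, -0.87, 0.36, -0.58, 0, 0]
  ],
  "force": 40
}}

```text
time_s: 0.82
ee_pos: [0.3185, 0.4876, 0.2158]
ee_rot: [-0.081, 1.57, 0.08]
ft_force: [-0.0, -0.1, -0.2]
gripper_width: 0.044
```

Request:
{"name": "carry_out", "arguments": {
  "increments": [
    [0, 0.14, -0.89, 0.31, -0.58, 0, 0],
    [0, 0.14, -0.91, 0.26, -0.58, 0, 0],
    [0, 0.14, -0.92, 0.2, -0.58, 0, 0],
    [0, 0.14, -0.93, 0.15, -0.58, 0, 0],
    [0, 0.14, -0.94, 0.09, -0.58, 0, 0],
    [0, 0.14, -0.94, 0.03, -0.58, 0, 0],
    [0, 0.14, -0.94, -0.02, -0.58, 0, 0],
    [0, 0.14, -0.94, -0.08, -0.58, 0, 0]
  ]
}}

```text
time_s: 1.48
ee_pos: [0.3824, 0.351, 0.1935]
ee_rot: [-0.461, 1.522, 0.461]
ft_force: [0.1, 0.4, -0.2]
gripper_width: 0.0445
```

Request:
{"name": "carry_out", "arguments": {
  "increments": [
    [0, 0.14, -0.93, -0.14, -0.58, 0, 0],
    [0, 0.14, -0.92, -0.2, -0.58, 0, 0],
    [0, 0.14, -0.91, -0.25, -0.58, 0, 0],
    [0, 0.14, -0.89, -0.3, -0.58, 0, 0],
    [0, 0.14, -0.87, -0.36, -0.58, 0, 0],
    [0, 0.14, -0.85, -0.41, -0.58, 0, 0],
    [0, 0.14, -0.82, -0.47, -0.58, 0, 0],
    [0, 0.14, -0.79, -0.51, -0.58, 0, 0]
  ]
}}

```text
time_s: 2.15
ee_pos: [0.446, 0.2144, 0.1711]
ee_rot: [-0.836, 1.405, 0.836]
ft_force: [-0.1, -0.1, 0.1]
gripper_width: 0.0439
```

Request:
{"name": "carry_out", "arguments": {
  "increments": [
    [0, 0.1, -0.75, -0.55, -0.6, 0, 0],
    [0, 0, 0, 0, 0, 0, 0]
  ]
}}

```text
time_s: 2.32
ee_pos: [0.4543, 0.1962, 0.1688]
ee_rot: [-0.882, 1.386, 0.881]
ft_force: [0.6, 0.3, -0.0]
gripper_width: 0.0437
```

```bash
cat > snap.py <<'E'
import sys
from plant import arm
from h import *
tag=sys.argv[1]
for n in (sys.argv[2].split(',') if len(sys.argv)>2 else ['wrist']):
    st=arm.read_state(); im,d=arm.read_camera(n)
    cv2.imwrite(f"pics/{n}_{tag}.png",im[:,:,::-1]); np.savez(f"pics/{n}_{tag}.npz",im=im,d=d,p=st['ee_pos'],r=st['ee_rot'])
print(st['time_s'],st['ee_pos'].round(4),st['ee_rot'].round(3),np.degrees(st['joint_positions']).round(1),st['ft_force'].round(1),st['gripper_width'].round(4))
E
python3 snap.py b1
```

```text
Traceback (most recent call last):
  File "snap.py", line 8, in <module>
    print(st['time_s'],st['ee_pos'].round(4),st['ee_rot'].round(3),np.degrees(st['joint_positions']).round(1),st['ft_force'].round(1),st['gripper_width'].round(4))
                                                                                                                                      ^^^^^^^^^^^^^^^^^^^^^^^^^
AttributeError: 'float' object has no attribute 'round'
```

View pics/wrist_b1.png

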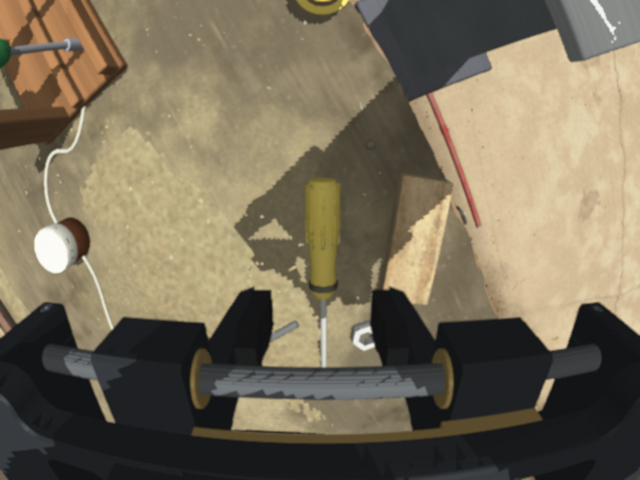

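The wrist view shows the handle centred at column 322, with its butt at row 180 and its shoulder at row 295. The offcut is on the right, with its near edge at about column 395, and the nut is at (365,337).

```bash
sed -i "s/st\['gripper_width'\].round(4)/round(st['gripper_width'],4)/" snap.py
python3 - <<'E'
from poses import *
from plant import arm
m=arm.camera_model("wrist"); im,dp,p,r=load("pics/wrist_b1.npz")
def at(uv,z):
    ds,o=wrays(m,p,r,uv); return o+ds*((z-o[2])/ds[:,2])[:,None]
print(np.degrees(arm.read_state()['joint_positions']).round(1))
print('butt/shoulder', at([(322,180),(323,293),(324,368)],.0145).round(4).tolist())
print('predict px', wproject(m,p,r,[bench[0]+s*bench[1] for s in (.0525,-.0525,-.1525)]).round(1).tolist())
print('left/right edge mid', at([(306,220),(341,220)],.0145).round(4).tolist())
print('offcut near edge', at([(403,177),(385,287)],.019).round(4).tolist())
P=wcloud(m,p,r,dp); hsv=cv2.cvtColor(im,cv2.COLOR_RGB2HSV)
b=(np.hypot(P[...,0]-.46,P[...,1]-.21)<.075)&(hsv[...,1]>140)&(hsv[...,0]>20)&(hsv[...,0]<34)&(P[...,2]>.004)&(P[...,2]<.04)
q=P[b]; c=q[:,:2].mean(0); w,V=np.linalg.eigh(np.cov((q[:,:2]-c).T)); a=V[:,1]*-np.sign(V[1,1]); s=(q[:,:2]-c)@a
mid=c+a*(np.percentile(s,1)+np.percentile(s,99))/2
print(len(q),'axis yaw',np.degrees(np.arctan2(a[1],a[0])),'ends',np.percentile(s,[1,99]),'mid',mid,'ztop',np.percentile(q[:,2],[50,90,97]))
# offcut gap across axis
u=bench[1][:2]; l=np.array([-u[1],u[0]]); 
e=at([(403,177),(385,287)],.019)[:,:2]; print('offcut lateral from axis', (e-mid)@l, 'along',(e-mid)@u)
nn=at([(352,337),(300,325)],.008)[:,:2]; print('nut, bolt lateral/along', (nn-mid)@l,(nn-mid)@u)
E
```

```text
[  20.6   -1.3  117.8    0.    63.5 -134.1]
butt/shoulder [[0.4407, 0.1683, 0.0145], [0.4829, 0.261, 0.0145], [0.5181, 0.3393, 0.0145]]
predict px [[322.6, 179.7], [323.3, 295.8], [323.8, 380.6]]
left/right edge mid [[0.4672, 0.1933, 0.0145], [0.4406, 0.2057, 0.0145]]
offcut near edge [[0.3793, 0.1925, 0.019], [0.4297, 0.2773, 0.019]]
2759 axis yaw -114.85513047087576 ends [-0.05864499  0.04016522] mid [0.46146961 0.21263504] ztop [0.0246067  0.02764763 0.02847782]
offcut lateral from axis [-0.06628692 -0.055809  ] along [ 0.05248692 -0.04558742]
nut, bolt lateral/along [-0.02880342  0.02163471] [-0.10532555 -0.09085992]
```

Request:
{"name": "carry_out", "arguments": {
  "increments": [
    [0, 1, 0, 0, -0.1, 0, 0],
    [0, 1, 0, 0, 0, 0, 0],
    [0, 1, 0, 0, 0, 0, 0],
    [0, 1, 0, 0, 0, 0, 0],
    [0, 1, 0, 0, 0, 0, 0],
    [0, 1, 0, 0, 0, 0, 0],
    [0, 0.8, 0, 0, 0, 0, 0],
    [0, 0.5, 0, 0, 0, 0, 0]
  ]
}}

```text
time_s: 3.03
ee_pos: [0.4522, 0.199, 0.0217]
ee_rot: [-0.889, 1.384, 0.89]
ft_force: [0.2, -0.9, -0.8]
gripper_width: 0.0441
```

Request:
{"name": "carry_out", "arguments": {
  "increments": [
    [0, 0.5, 0, 0, 0, 0, 0],
    [0, 0.4, 0, 0, 0, 0, 0],
    [0, 0.1, 0, 0, 0, 0, 0]
  ]
}}

```text
time_s: 3.28
ee_pos: [0.4532, 0.1987, 0.0025]
ee_rot: [-0.889, 1.383, 0.89]
ft_force: [0.0, -0.7, -0.6]
gripper_width: 0.0443
```

Request:
{"name": "carry_out", "arguments": {
  "increments": [
    [-1, 0, 0, 0, 0, 0, 0],
    [-1, 0, 0, 0, 0, 0, 0],
    [-1, 0, 0, 0, 0, 0, 0],
    [-1, 0, 0, 0, 0, 0, 0],
    [-1, 0, 0, 0, 0, 0, 0]
  ],
  "force": 40
}}

```text
time_s: 3.7
ee_pos: [0.4546, 0.1988, 0.0043]
ee_rot: [-0.889, 1.38, 0.889]
ft_force: [-0.2, -0.3, 1.8]
gripper_width: 0.0279
```

Request:
{"name": "carry_out", "arguments": {
  "increments": [
    [-1, -0.5, 0, 0, 0, 0, 0],
    [-1, -1, 0, 0, 0, 0, 0],
    [-1, -1, 0, 0, 0, 0, 0],
    [-1, -1, 0, 0, 0, 0, 0],
    [-1, -1, 0, 0, 0, 0, 0],
    [-1, -1, 0, 0, 0, 0, 0],
    [-1, -1, 0, 0, 0, 0, 0]
  ]
}}

```text
time_s: 4.28
ee_pos: [0.4535, 0.1984, 0.1352]
ee_rot: [-0.889, 1.381, 0.889]
ft_force: [0.8, -0.1, -1.4]
gripper_width: 0.0279
```

```bash
python3 snap.py b2 wrist,scene
```

```text
4.3333 [0.4563 0.1995 0.1395] [-0.89   1.374  0.887] [  20.8    0.6  119.4   -0.    59.6 -134.8] [2.2 0.2 1.1] 0.0278
```

View pics/wrist_b2.png

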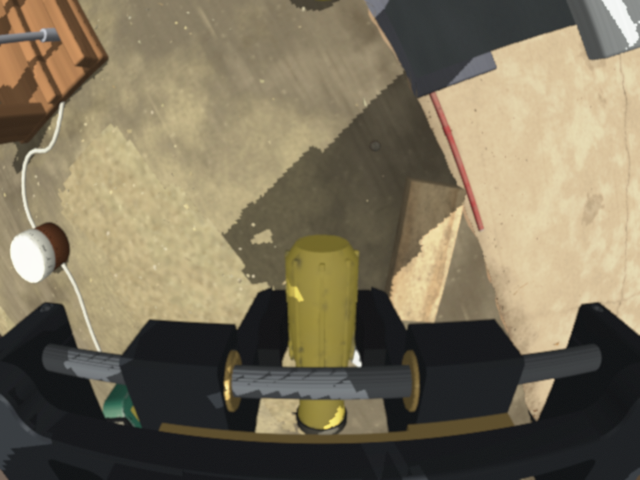

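Run:
```python
from poses import *
from plant import arm
m=arm.camera_model("wrist"); im,dp,p,r=load("pics/wrist_b2.npz")
T=np.array(m['T_tool_cam']); 
# depth-based cloud in tool frame
P=wcloud(m,np.zeros(3),np.zeros(3),dp); hsv=cv2.cvtColor(im,cv2.COLOR_RGB2HSV)
b=(hsv[...,0]>20)&(hsv[...,0]<34)&(hsv[...,1]>120)&(P[...,0]<.03)&(abs(P[...,1])<.02)
b[:, :280]=0;b[:,365:]=0
q=P[b]; print(len(q),np.percentile(q,[1,5,50,95,99],axis=0).round(4).tolist())
for z in np.arange(-.05,.04,.01):
    s=q[abs(q[:,2]-z)<.004]
    if len(s)>5: print(round(z,3),len(s),'x top',np.percentile(s[:,0],[2,10]).round(4),'y',np.percentile(s[:,1],[3,97]).round(4))
for al in (.015,.02,.025):
  for x in (-.019,-.0095):
    zb=-(.0525-al)
    print(al,x,wproject(m,np.zeros(3),np.zeros(3),[(x-.0145,0,zb),(x+.0145,0,zb),(x-.0145,0,zb+.105)]).round(1).tolist())
cv2.imwrite("pics/b2c.png",cv2.resize(im[220:450,260:390,::-1],None,fx=3,fy=3))
```

```text
10173 [[-0.0913, -0.0137, -0.0342], [-0.0244, -0.0118, -0.0338], [-0.0207, -0.0001, -0.0123], [-0.0105, 0.0117, 0.0496], [-0.0036, 0.0137, 0.0553]]
-0.03 2221 x top [-0.0244 -0.0232] y [-0.0119  0.0124]
-0.02 1628 x top [-0.0917 -0.0905] y [-0.0125  0.0127]
-0.01 1264 x top [-0.0245 -0.0239] y [-0.0133  0.0134]
0.0 1100 x top [-0.0243 -0.0236] y [-0.0131  0.0131]
0.01 915 x top [-0.0243 -0.0233] y [-0.0136  0.012 ]
0.02 147 x top [-0.0217 -0.021 ] y [-0.0137  0.0132]
0.015 -0.019 [[321.4, 256.1], [321.4, 229.6], [321.2, 462.4]]
0.015 -0.0095 [[321.4, 246.2], [321.4, 222.9], [321.2, 447.7]]
0.02 -0.019 [[321.4, 270.3], [321.4, 241.5], [321.2, 468.3]]
0.02 -0.0095 [[321.4, 259.6], [321.4, 234.2], [321.2, 453.7]]
0.025 -0.019 [[321.3, 284.1], [321.4, 253.2], [321.2, 473.9]]
0.025 -0.0095 [[321.4, 272.6], [321.4, 245.3], [321.2, 459.4]]
```

View pics/b2c.png

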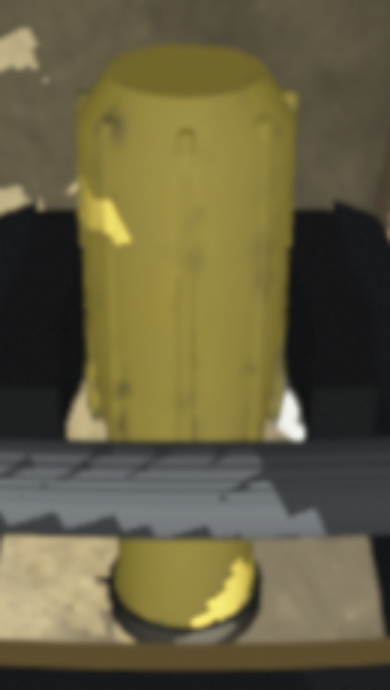

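Grip confirmed: the handle's centre sits 18.5 mm toward the tip from the grasp point, with its axis 9–10 mm behind the fingertips. Next comes lifting, turning 170° in the air, and moving to the right of the rest.

Run:
```python
from poses import *
from plant import arm
st=arm.read_state()
plan(st,np.array([.44,.09,.32]),frame(-Z,d(97)),n=11,g=-1)
s2=dict(ee_pos=np.array([.44,.09,.32]),ee_rot=R.from_matrix(frame(-Z,d(97))).as_rotvec())
plan(s2,np.array([.40,-.30,.33]),frame(-Z,d(-15)),n=21,g=-1)
```

```text
n 11 end err mm [-0.1 -0.1 -0.1] rot err deg [-0.18 -0.11  0.2 ]
[[-1,-0.83,-0.14,-0.48,0.89,0.01,0.0],
 [-1,-0.83,-0.19,-0.47,0.89,0.01,0.0],
 [-1,-0.83,-0.23,-0.44,0.89,0.01,0.0],
 [-1,-0.83,-0.27,-0.43,0.89,0.01,0.0],
 [-1,-0.83,-0.3,-0.4,0.89,0.01,0.0],
 [-1,-0.82,-0.35,-0.36,0.89,0.01,0.0],
 [-1,-0.83,-0.37,-0.34,0.89,0.01,0.0],
 [-1,-0.83,-0.41,-0.3,0.89,0.01,0.0]]

[[-1,-0.82,-0.43,-0.26,0.89,0.01,0.0],
 [-1,-0.83,-0.46,-0.22,0.89,0.01,0.0],
 [-1,-0.83,-0.47,-0.18,0.89,0.01,0.0]]

n 21 end err mm [-0.1  0.1 -0. ] rot err deg [-0.14  0.   -0.  ]
[[-1,-0.02,-0.91,-0.21,0.89,0.0,-0.0],
 [-1,-0.03,-0.93,-0.12,0.89,0.0,-0.0],
 [-1,-0.02,-0.93,-0.04,0.89,0.0,-0.0],
 [-1,-0.03,-0.93,0.06,0.89,0.0,-0.0],
 [-1,-0.02,-0.92,0.13,0.89,0.0,-0.0],
 [-1,-0.02,-0.91,0.23,0.89,0.0,-0.0],
 [-1,-0.03,-0.88,0.3,0.89,0.0,-0.0],
 [-1,-0.02,-0.85,0.39,0.89,0.0,-0.0]]

[[-1,-0.02,-0.81,0.47,0.89,0.0,-0.0],
 [-1,-0.03,-0.76,0.53,0.89,0.0,-0.0],
 [-1,-0.02,-0.71,0.61,0.89,0.0,-0.0],
 [-1,-0.03,-0.65,0.67,0.89,0.0,-0.0],
 [-1,-0.02,-0.59,0.73,0.89,0.0,-0.0],
 [-1,-0.02,-0.51,0.78,0.89,0.0,-0.0],
 [-1,-0.03,-0.44,0.82,0.89,0.0,-0.0],
 [-1,-0.02,-0.36,0.86,0.89,0.0,-0.0]]

[[-1,-0.02,-0.28,0.89,0.89,0.0,-0.0],
 [-1,-0.03,-0.19,0.92,0.89,0.0,-0.0],
 [-1,-0.02,-0.11,0.92,0.89,0.0,-0.0],
 [-1,-0.03,-0.03,0.94,0.89,0.0,-0.0],
 [-1,-0.02,0.07,0.93,0.89,0.0,-0.0]]
```

Request:
{"name": "carry_out", "arguments": {
  "increments": [
    [-1, -0.83, -0.14, -0.48, 0.89, 0, 0],
    [-1, -0.83, -0.19, -0.47, 0.89, 0, 0],
    [-1, -0.83, -0.23, -0.44, 0.89, 0, 0],
    [-1, -0.83, -0.27, -0.43, 0.89, 0, 0],
    [-1, -0.83, -0.3, -0.4, 0.89, 0, 0],
    [-1, -0.83, -0.35, -0.36, 0.89, 0, 0],
    [-1, -0.83, -0.37, -0.34, 0.89, 0, 0],
    [-1, -0.83, -0.41, -0.3, 0.89, 0, 0]
  ]
}}

```text
time_s: 5.05
ee_pos: [0.4416, 0.1182, 0.2657]
ee_rot: [-0.309, 1.551, 0.309]
ft_force: [0.2, -0.4, -1.6]
gripper_width: 0.028
```

Request:
{"name": "carry_out", "arguments": {
  "increments": [
    [-1, -0.83, -0.43, -0.26, 0.89, 0, 0],
    [-1, -0.83, -0.46, -0.22, 0.89, 0, 0],
    [-1, -0.83, -0.47, -0.18, 0.89, 0, 0],
    [-1, -0.02, -0.91, -0.21, 0.89, 0, 0],
    [-1, -0.02, -0.93, -0.12, 0.89, 0, 0],
    [-1, -0.02, -0.93, -0.04, 0.89, 0, 0],
    [-1, -0.02, -0.93, 0.06, 0.89, 0, 0],
    [-1, -0.02, -0.92, 0.13, 0.89, 0, 0]
  ]
}}

```text
time_s: 5.72
ee_pos: [0.4274, -0.0046, 0.3167]
ee_rot: [0.276, 1.555, -0.276]
ft_force: [0.8, 0.0, -1.1]
gripper_width: 0.0283
```

Request:
{"name": "carry_out", "arguments": {
  "increments": [
    [-1, -0.02, -0.91, 0.23, 0.89, 0, 0],
    [-1, -0.02, -0.88, 0.3, 0.89, 0, 0],
    [-1, -0.02, -0.85, 0.39, 0.89, 0, 0],
    [-1, -0.02, -0.81, 0.47, 0.89, 0, 0],
    [-1, -0.02, -0.76, 0.53, 0.89, 0, 0],
    [-1, -0.02, -0.71, 0.61, 0.89, 0, 0],
    [-1, -0.02, -0.65, 0.67, 0.89, 0, 0],
    [-1, -0.02, -0.59, 0.73, 0.89, 0, 0]
  ]
}}

```text
time_s: 6.38
ee_pos: [0.4117, -0.1531, 0.3199]
ee_rot: [0.854, 1.399, -0.854]
ft_force: [0.3, 0.3, -1.0]
gripper_width: 0.028
```

Request:
{"name": "carry_out", "arguments": {
  "increments": [
    [-1, -0.02, -0.51, 0.78, 0.89, 0, 0],
    [-1, -0.02, -0.44, 0.82, 0.89, 0, 0],
    [-1, -0.02, -0.36, 0.86, 0.89, 0, 0],
    [-1, -0.02, -0.28, 0.89, 0.89, 0, 0],
    [-1, -0.02, -0.19, 0.92, 0.89, 0, 0],
    [-1, -0.02, -0.11, 0.92, 0.89, 0, 0],
    [-1, -0.02, -0.03, 0.94, 0.89, 0, 0],
    [-1, -0.02, 0.07, 0.93, 0.89, 0, 0]
  ]
}}

```text
time_s: 7.05
ee_pos: [0.3962, -0.3016, 0.3229]
ee_rot: [1.407, 1.07, -1.408]
ft_force: [-0.1, 0.1, -1.1]
gripper_width: 0.028
```

```bash
python3 snap.py r1
```

```text
7.05 [ 0.3962 -0.3016  0.3229] [ 1.407  1.07  -1.408] [-40.1  -6.7 106.4   0.   80.4 -24.5] [-0.1  0.1 -1.1] 0.028
```

View pics/wrist_r1.png

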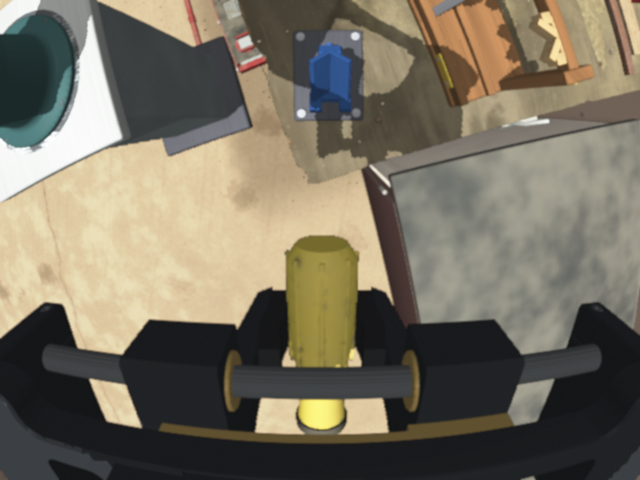

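The rest shows at (330,80) and the tagged rack bay at (450,70), and the tool is firmly held. I'll refit both from this view.

Run:
```python
from fit import *
m=arm.camera_model("wrist"); im,dp,p,r=load("pics/wrist_r1.npz"); P=wcloud(m,p,r,dp)
hsv=cv2.cvtColor(im,cv2.COLOR_RGB2HSV)
b=(np.hypot(P[...,0]-.435,P[...,1]+.17)<.1)&(P[...,2]>.004)&(P[...,2]<.016)
k=P[b][:,:2]
g=np.round((k-[.3,-.3])/.002).astype(int); I=np.zeros((150,150),np.uint8); I[g[:,0].clip(0,149),g[:,1].clip(0,149)]=255
I=cv2.morphologyEx(cv2.morphologyEx(I,cv2.MORPH_CLOSE,np.ones((5,5))),cv2.MORPH_OPEN,np.ones((5,5)))
cs,_=cv2.findContours(I,0,1); c=max(cs,key=cv2.contourArea); rr=cv2.minAreaRect(c)
bx=cv2.boxPoints(rr)[:,::-1]*.002+[.3,-.3]
print('plate centre',np.array(rr[0])[::-1]*.002+[.3,-.3],'size',np.array(rr[1])*.002,bx.round(3).tolist())
e=[bx[(i+1)%4]-bx[i] for i in range(4)]; l=max(e,key=np.linalg.norm); print('yaw',np.degrees(np.arctan2(l[1],l[0])))
bl=(hsv[...,0]>95)&(hsv[...,0]<125)&(hsv[...,1]>120)&(P[...,2]>0.085)&(P[...,2]<.15)&(P[...,1]<-.1)
q=P[bl]; f,res=rest_fit(q,None); best=None
for yaw in np.radians([60,75,90]):
    for y in (-.19,-.17,-.15):
        s=least_squares(lambda v:f(np.r_[v[0],v[1],.139,v[2]]),[.43,y,yaw],loss='soft_l1',f_scale=.002)
        if best is None or s.cost<best.cost: best=s
v=best.x; S,A,B=res(np.r_[v[:2],.139,v[2]])
print(len(q),v[:2].round(4),np.degrees(v[2]).round(1),'S',np.percentile(S,[1,5,50,95,99]).round(4),'A',np.percentile(A,[2,98]).round(4),'rms',np.sqrt(np.median(f(np.r_[v[:2],.139,v[2]])**2)))
# stop: points with B>-.004 (above trough edges)
k=(B>-.002); print('stop pts',k.sum(),np.percentile(S[k],[5,50,95]).round(4) if k.sum() else '', 'A',np.percentile(A[k],[2,98]).round(4))
# tag & rack
ye=(hsv[...,0]>20)&(hsv[...,0]<34)&(hsv[...,1]>150)&(P[...,0]>.54)&(P[...,0]<.62)&(P[...,1]<-.1)&(P[...,2]<.05)
q=P[ye]; print('tag',len(q),np.median(q,0).round(4),np.percentile(q,[3,97],axis=0).round(3).tolist())
cv2.imwrite("pics/r1c.png",np.hstack([cv2.resize(im[20:130,280:380,::-1],(400,440),interpolation=cv2.INTER_CUBIC),cv2.resize(im[0:110,410:500,::-1],(360,440),interpolation=cv2.INTER_CUBIC)]))
```

```text
plate centre [ 0.44067952 -0.17043027] size [0.11617198 0.08720602] [[0.467, -0.238], [0.383, -0.215], [0.414, -0.103], [0.498, -0.126]]
yaw 74.35774773962194
2275 [ 0.4398 -0.1725] 75.6 S [-0.0604 -0.0574 -0.0312 -0.0066 -0.0058] A [-0.0183  0.0179] rms 0.0006489634544000029
stop pts 176 [-0.0603 -0.0567 -0.0555] A [-0.0194  0.0195]
tag 204 [ 0.5768 -0.1988  0.0306] [[0.574, -0.219, 0.018], [0.581, -0.178, 0.034]]
```

View pics/r1c.png

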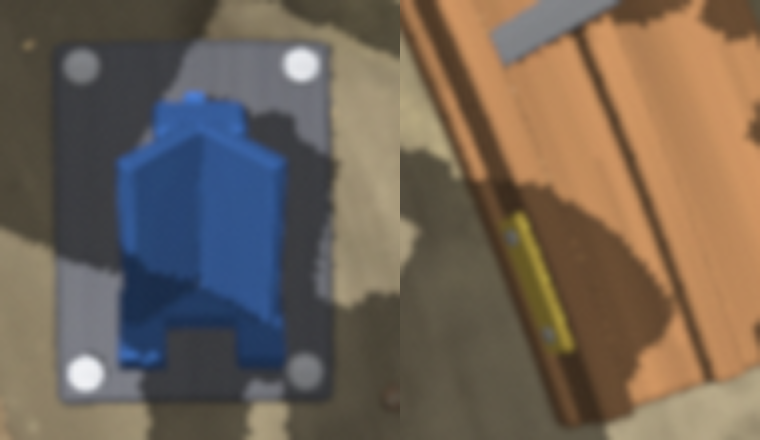

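```bash
sed -i 's/^rest=.*/rest=(np.array([.4398,-.1725,.139]),unit(d(75.2)+Z),unit(-d(75.2)+Z))/' poses.py
python3 - <<'E'
from poses import *
from plant import arm
H,u,n=rest
p,Rm=tool_target(H,u,n,90,.0185,off=.009)
print('final',p.round(4)); 
plan(arm.read_state(),p+.06*n+.006*u,Rm,g=-1)
E
```

```text
final [ 0.4449 -0.153   0.145 ]
n 10 end err mm [ 0.1 -0.  -0. ] rot err deg [-0.01  0.11  0.27]
[[-1,0.65,0.03,-0.61,-0.02,0.75,-0.01],
 [-1,0.7,0.04,-0.55,-0.02,0.75,-0.01],
 [-1,0.75,0.03,-0.49,-0.02,0.75,-0.01],
 [-1,0.77,0.04,-0.44,-0.02,0.75,-0.01],
 [-1,0.81,0.04,-0.37,-0.02,0.75,-0.01],
 [-1,0.84,0.04,-0.31,-0.02,0.75,-0.01],
 [-1,0.86,0.05,-0.25,-0.02,0.75,-0.01],
 [-1,0.87,0.04,-0.17,-0.02,0.75,-0.01]]

[[-1,0.89,0.05,-0.1,-0.02,0.75,-0.01],
 [-1,0.89,0.04,-0.04,-0.02,0.75,-0.01]]
```

Request:
{"name": "carry_out", "arguments": {
  "increments": [
    [-1, 0.65, 0.03, -0.61, -0.02, 0.75, 0],
    [-1, 0.7, 0.04, -0.55, -0.02, 0.75, 0],
    [-1, 0.75, 0.03, -0.49, -0.02, 0.75, 0],
    [-1, 0.77, 0.04, -0.44, -0.02, 0.75, 0],
    [-1, 0.81, 0.04, -0.37, -0.02, 0.75, 0],
    [-1, 0.84, 0.04, -0.31, -0.02, 0.75, 0],
    [-1, 0.86, 0.05, -0.25, -0.02, 0.75, 0],
    [-1, 0.87, 0.04, -0.17, -0.02, 0.75, 0]
  ]
}}

```text
time_s: 7.77
ee_pos: [0.4279, -0.2082, 0.2187]
ee_rot: [1.892, 1.463, -0.955]
ft_force: [-0.1, -0.5, -1.1]
gripper_width: 0.0279
```

Request:
{"name": "carry_out", "arguments": {
  "increments": [
    [-1, 0.89, 0.05, -0.1, -0.02, 0.75, 0],
    [-1, 0.89, 0.04, -0.04, -0.02, 0.75, 0],
    [-1, 0, 0, 0, 0, 0, 0]
  ]
}}

```text
time_s: 8.02
ee_pos: [0.4333, -0.1833, 0.1883]
ee_rot: [2.006, 1.561, -0.824]
ft_force: [-1.4, -0.1, -2.4]
gripper_width: 0.0281
```

```bash
python3 snap.py r2 wrist,scene
python3 - <<'E'
from poses import *
from plant import arm
H,u,n=rest
p,Rm=tool_target(H,u,n,90,.0185,off=.009)
plan(arm.read_state(),p+.008*n+.006*u,Rm,g=-1)
im=cv2.imread("pics/scene_r2.png")[330:470,280:460]
cv2.imwrite("pics/scene_r2c.png",cv2.resize(im,None,fx=4,fy=4,interpolation=cv2.INTER_CUBIC))
E
```

```text
8.0667 [ 0.434  -0.1844  0.1903] [ 2.003  1.558 -0.825] [-50.7  10.9 113.9  34.9  86.7 -48.6] [-0.6  0.9 -1.7] 0.0278
n 3 end err mm [ 0.   0.1 -0.1] rot err deg [ 0.04 -0.02  0.04]
[[-1,0.82,0.02,0.06,0.03,-0.0,0.01],
 [-1,0.82,0.03,0.05,0.03,-0.0,0.01],
 [-1,0.82,0.02,0.06,0.03,-0.0,0.01]]
```

View pics/wrist_r2.png

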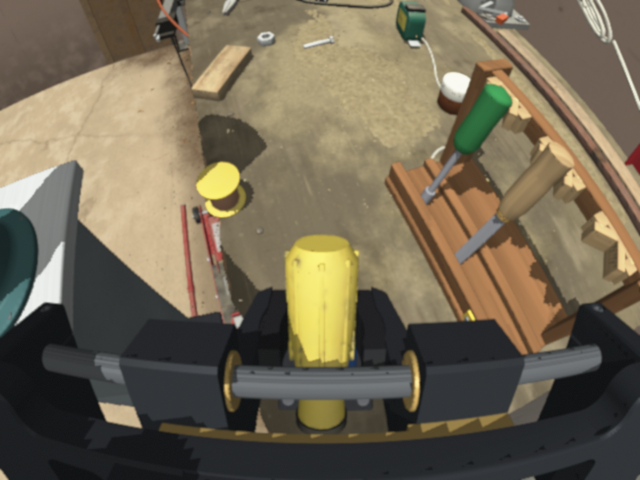

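View pics/scene_r2c.png

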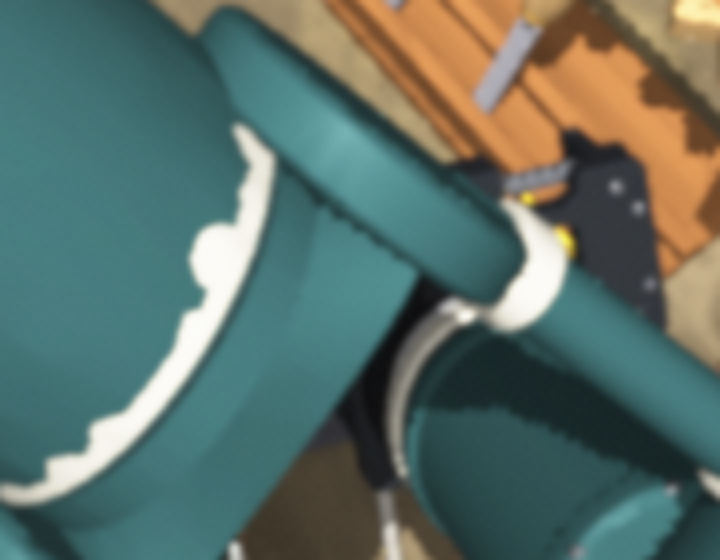

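The wrist view shows the tool still held straight, butt at (322,240), with the rest below it and clear of the rack. I'm lowering it into the trough.

Request:
{"name": "carry_out", "arguments": {
  "increments": [
    [-1, 0.8, 0.02, 0.06, 0, 0, 0],
    [-1, 0.8, 0.03, 0.05, 0, 0, 0],
    [-1, 0.8, 0.02, 0.06, 0, 0, 0],
    [-1, 0, 0, 0, 0, 0, 0]
  ]
}}

```text
time_s: 8.45
ee_pos: [0.4449, -0.1544, 0.157]
ee_rot: [1.998, 1.552, -0.823]
ft_force: [-0.3, 0.4, -1.1]
gripper_width: 0.0277
```

Run:
```python
from poses import *
from plant import arm
H,u,n=rest; s=arm.read_state(); R0=R.from_rotvec(s['ee_rot'])
v=s['ee_pos']+R0.apply([-.010,0,.0185])-H; l=np.cross(u,n)
print('handle vs seat: along u %.4f normal %.4f lateral %.4f'%(v@u,v@n,v@l), s['ft_force'].round(1), 'axis err deg',np.degrees(np.arccos(-R0.as_matrix()[:,2]@u)).round(2))
```

```text
handle vs seat: along u 0.0075 normal 0.0095 lateral 0.0006 [-0.3  0.4 -1.1] axis err deg 0.78
```

Next, down in small steps until there is contact.

Request:
{"name": "carry_out", "arguments": {
  "increments": [
    [-1, 0.2, 0, 0.05, 0, 0, 0],
    [-1, 0.15, 0, 0, 0, 0, 0],
    [-1, 0, 0, 0, 0, 0, 0]
  ]
}}

```text
time_s: 8.7
ee_pos: [0.4468, -0.1523, 0.1524]
ee_rot: [1.999, 1.549, -0.821]
ft_force: [0.0, 0.0, -1.9]
gripper_width: 0.028
```

Request:
{"name": "carry_out", "arguments": {
  "increments": [
    [-1, 0.1, 0, 0, 0, 0, 0],
    [-1, 0, 0, 0, 0, 0, 0]
  ]
}}

```text
time_s: 8.87
ee_pos: [0.4469, -0.151, 0.1507]
ee_rot: [2.0, 1.55, -0.822]
ft_force: [-0.8, -1.3, 0.2]
gripper_width: 0.0284
```

```bash
cat > seat.py <<'E'
from poses import *
from plant import arm
H,u,n=rest; s=arm.read_state(); R0=R.from_rotvec(s['ee_rot'])
v=s['ee_pos']+R0.apply([-.010,0,.0185])-H; l=np.cross(u,n); f=s['ft_force']
print('handle vs seat: along u %.4f normal %.4f lateral %.4f'%(v@u,v@n,v@l), 'F u,n,l',(f@u).round(1),(f@n).round(1),(f@l).round(1), 'axis err deg',np.degrees(np.arccos(-R0.as_matrix()[:,2]@u)).round(2),s['time_s'])
E
python3 seat.py
```

```text
handle vs seat: along u 0.0058 normal 0.0023 lateral 0.0016 F u,n,l -0.9 1.2 -0.5 axis err deg 0.75 8.8667
```

Request:
{"name": "carry_out", "arguments": {
  "increments": [
    [-1, 0.08, 0, 0, 0, 0, 0],
    [-1, 0, 0, 0.1, 0, 0, 0],
    [-1, 0, 0, 0, 0, 0, 0]
  ]
}}

```text
time_s: 9.12
ee_pos: [0.4462, -0.1508, 0.1486]
ee_rot: [2.0, 1.553, -0.821]
ft_force: [-4.7, -1.8, 5.1]
gripper_width: 0.0281
```

```bash
python3 seat.py
```

```text
handle vs seat: along u 0.0043 normal 0.0008 lateral 0.0009 F u,n,l 1.5 5.7 -4.1 axis err deg 0.74 9.1167
```

Request:
{"name": "carry_out", "arguments": {
  "increments": [
    [-1, 0, -0.05, 0.1, 0, 0, 0],
    [-1, 0, 0, 0.1, 0, 0, 0],
    [-1, 0, 0, 0, 0, 0, 0]
  ]
}}

```text
time_s: 9.37
ee_pos: [0.4447, -0.1533, 0.1452]
ee_rot: [2.001, 1.552, -0.821]
ft_force: [-3.9, -1.0, 4.5]
gripper_width: 0.028
```

```bash
python3 seat.py
```

```text
handle vs seat: along u -0.0001 normal 0.0003 lateral 0.0001 F u,n,l 1.8 4.5 -3.5 axis err deg 0.7 9.3667
```

Request:
{"name": "carry_out", "arguments": {
  "increments": [
    [0.0, 0, 0, 0, 0, 0, 0],
    [0.0, 0, 0, 0, 0, 0, 0],
    [0.0, 0, 0, 0, 0, 0, 0],
    [0.0, 0, 0, 0, 0, 0, 0]
  ]
}}

```text
time_s: 9.7
ee_pos: [0.4452, -0.1532, 0.1446]
ee_rot: [2.001, 1.551, -0.822]
ft_force: [-0.5, 0.4, 0.9]
gripper_width: 0.0436
```

Request:
{"name": "carry_out", "arguments": {
  "increments": [
    [0.0, -0.5, 0, 0, 0, 0, 0],
    [0.0, -1, 0, 0, 0, 0, 0],
    [0.0, -1, 0, 0, 0, 0, 0],
    [0.0, -1, 0, 0, 0, 0, 0],
    [0.0, -1, 0, 0, 0, 0, 0]
  ]
}}

```text
time_s: 10.12
ee_pos: [0.4287, -0.2157, 0.2095]
ee_rot: [2.0, 1.551, -0.822]
ft_force: [-0.3, 0.2, -0.5]
gripper_width: 0.0439
```

```bash
python3 snap.py r3 wrist,top
```

```text
10.1667 [ 0.4297 -0.219   0.2122] [ 1.999  1.544 -0.821] [-53.2  11.3 110.5  33.6  89.7 -49.1] [ 0.1 -1.5  2.3] 0.0438
```

View pics/wrist_r3.png

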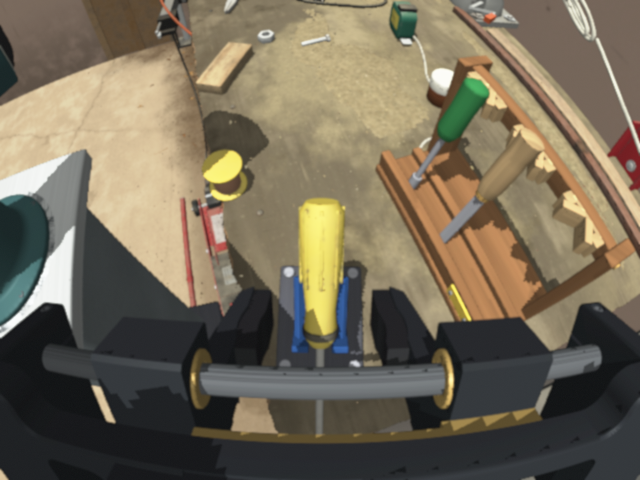

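The screwdriver lies squarely in the blue trough, butt at (322,200) and shoulder at (320,340), with the shaft out through the slot. I'll measure its exact pose for the regrasp.

Run:
```python
from poses import *
from plant import arm
from scipy.optimize import least_squares
m=arm.camera_model("wrist"); im,dp,p,r=load("pics/wrist_r3.npz"); P=wcloud(m,p,r,dp); hsv=cv2.cvtColor(im,cv2.COLOR_RGB2HSV)
H,u,n=rest
b=(hsv[...,0]>20)&(hsv[...,0]<34)&(hsv[...,1]>120)&(np.linalg.norm(P-H,axis=-1)<.07)
b=cv2.erode(b.astype(np.uint8),np.ones((3,3)))>0
q=P[b]
def f(v):
    a=unit([v[2],v[3],1]); c=np.array([v[0],v[1],.139]); w=q-c; return np.linalg.norm(np.cross(w,a),axis=1)-.0143
s=least_squares(f,[H[0],H[1],u[0]/u[2],u[1]/u[2]],loss='soft_l1',f_scale=.001); v=s.x; a=unit([v[2],v[3],1]); c=np.array([v[0],v[1],.139])
t=(q-c)@a; print(len(q),'axis',a.round(3),'pitch',np.degrees(np.arcsin(a[2])).round(1),'yaw',np.degrees(np.arctan2(a[1],a[0])).round(1),'pt at z.139',c.round(4),'ends',np.percentile(t,[.5,1,99,99.5]).round(4))
print('px pred seat butt/shoulder top-edge',wproject(m,p,r,[H+.0525*u,H+.0525*u+.0145*n,H-.0525*u+.0145*n,H-.0525*u]).round(1).tolist())
cv2.imwrite("pics/r3c.png",cv2.resize(im[185:385,260:385,::-1],None,fx=3,fy=3,interpolation=cv2.INTER_CUBIC))
```

```text
4571 axis [0.168 0.65  0.741] pitch 47.8 yaw 75.5 pt at z.139 [ 0.4404 -0.1703  0.139 ] ends [-0.0515 -0.0418  0.0476  0.0478]
px pred seat butt/shoulder top-edge [[321.7, 195.1], [321.7, 200.1], [319.6, 350.2], [319.7, 338.7]]
```

View pics/r3c.png

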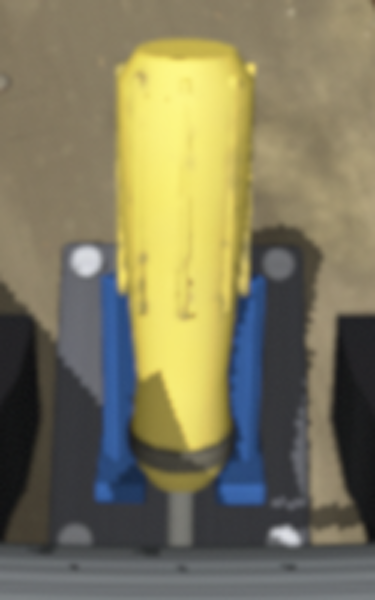

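```bash
cat >> poses.py <<'E'
Hs=np.array([.4397,-.1735,.1362])
E
python3 - <<'E'
from poses import *
from plant import arm
H,u,n=rest
p,Rm=tool_target(Hs,u,n,30,.030)
print(p.round(4),Rm[:,0].round(3))
plan(arm.read_state(),p-.10*Rm[:,0],Rm,g=0)
E
```

```text
[ 0.4439 -0.1577  0.1391] [-0.066 -0.25  -0.966]
n 11 end err mm [0.1 0.1 0. ] rot err deg [0.01 0.27 0.05]
[[0,0.2,-0.0,-0.36,0.01,-0.91,-0.01],
 [0,0.17,-0.01,-0.38,0.01,-0.91,-0.01],
 [0,0.12,-0.0,-0.39,0.01,-0.91,-0.01],
 [0,0.09,-0.01,-0.41,0.01,-0.91,-0.01],
 [0,0.06,-0.0,-0.41,0.01,-0.91,-0.01],
 [0,0.01,-0.01,-0.41,0.01,-0.91,-0.01],
 [0,-0.03,-0.01,-0.41,0.01,-0.91,-0.01],
 [0,-0.06,-0.0,-0.41,0.01,-0.91,-0.01]]

[[0,-0.11,-0.01,-0.4,0.01,-0.91,-0.01],
 [0,-0.14,-0.01,-0.39,0.01,-0.91,-0.01],
 [0,-0.18,-0.01,-0.37,0.01,-0.91,-0.01]]
```

Request:
{"name": "carry_out", "arguments": {
  "increments": [
    [0, 0.2, 0, -0.36, 0, -0.91, 0],
    [0, 0.17, 0, -0.38, 0, -0.91, 0],
    [0, 0.12, 0, -0.39, 0, -0.91, 0],
    [0, 0.09, 0, -0.41, 0, -0.91, 0],
    [0, 0.06, 0, -0.41, 0, -0.91, 0],
    [0, 0.01, 0, -0.41, 0, -0.91, 0],
    [0, -0.03, 0, -0.41, 0, -0.91, 0],
    [0, -0.06, 0, -0.41, 0, -0.91, 0]
  ]
}}

```text
time_s: 10.88
ee_pos: [0.4444, -0.1524, 0.2269]
ee_rot: [1.409, 1.085, -1.372]
ft_force: [-0.8, 0.2, -1.2]
gripper_width: 0.0441
```

Request:
{"name": "carry_out", "arguments": {
  "increments": [
    [0, -0.11, -0.01, -0.4, 0.03, -0.91, -0.03],
    [0, -0.14, -0.01, -0.39, 0.03, -0.91, -0.03],
    [0, -0.18, -0.01, -0.37, 0.03, -0.95, -0.03],
    [0, 0, 0, 0, 0, 0, 0]
  ]
}}

```text
time_s: 11.22
ee_pos: [0.4502, -0.1254, 0.2324]
ee_rot: [1.164, 0.904, -1.53]
ft_force: [-0.7, 0.6, 0.3]
gripper_width: 0.0442
```

```bash
python3 snap.py r4 wrist
python3 - <<'E'
from poses import *
from plant import arm
H,u,n=rest
p,Rm=tool_target(Hs,u,n,30,.030)
plan(arm.read_state(),p,Rm,g=0)
E
```

```text
11.2167 [ 0.4502 -0.1254  0.2324] [ 1.164  0.904 -1.53 ] [ -7.6  -6.2 116.8 -16.1  72.1  12.2] [-0.7  0.6  0.3] 0.0442
n 6 end err mm [ 0.  -0.1 -0. ] rot err deg [ 0.03 -0.1   0.04]
[[0,0.82,0.02,0.05,0.01,0.01,0.0],
 [0,0.82,0.02,0.05,0.01,0.01,0.0],
 [0,0.82,0.02,0.05,0.01,0.01,0.0],
 [0,0.82,0.01,0.06,0.01,0.01,0.0],
 [0,0.81,0.02,0.05,0.01,0.01,0.0],
 [0,0.82,0.02,0.05,0.01,0.01,0.0]]
```

View pics/wrist_r4.png

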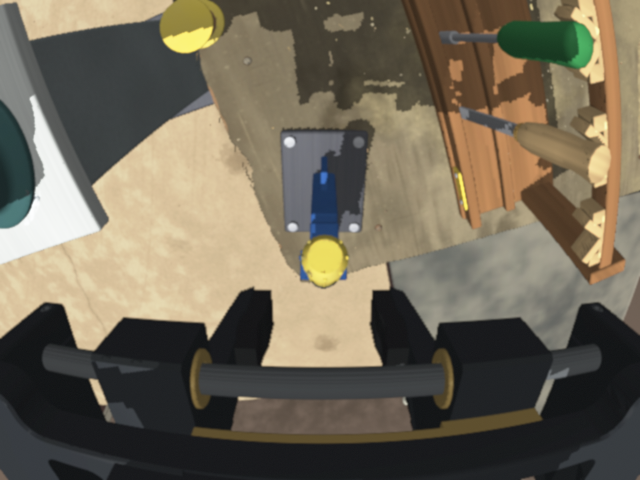

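The butt is centred between the fingers at (324,260), and the whole rack is in view on the right. I'll check the predicted butt pixel and fit the rack from this view.

Run:
```python
from poses import *
from plant import arm
H,u,n=rest
m=arm.camera_model("wrist"); im,dp,p,r=load("pics/wrist_r4.npz"); P=wcloud(m,p,r,dp); hsv=cv2.cvtColor(im,cv2.COLOR_RGB2HSV)
print('pred butt',wproject(m,p,r,[Hs+.0525*u]).round(1))
ye=(hsv[...,0]>20)&(hsv[...,0]<34)&(hsv[...,1]>150)&(P[...,0]>.54)&(P[...,0]<.62)&(P[...,1]<-.1)&(P[...,2]<.05)
q=P[ye]; print('tag',len(q),np.median(q,0).round(4),np.percentile(q,[3,97],axis=0).round(3).tolist())
W=(P[...,0]>.53)&(P[...,0]<.75)&(P[...,1]>-.30)&(P[...,1]<.06)
# lip top surface z~.036
lip=W&(abs(P[...,2]-.036)<.005)&(P[...,0]<.62); q=P[lip]
for it in range(8):
    pf=np.polyfit(q[:,1],q[:,0],1); rr=q[:,0]-np.polyval(pf,q[:,1]); q=q[np.abs(rr)<max(.0065,2*rr.std())]
print('lip',len(q),pf.round(4),np.degrees(np.arctan(-pf[0])).round(2),'z',np.median(q[:,2]).round(4),'std',rr.std().round(4),'half extent x',np.percentile(rr,[2,98]).round(4),'y',np.percentile(q[:,1],[0,1,99]).round(3))
# bar top z .160
bar=W&(abs(P[...,2]-.160)<.004)&(P[...,0]>.6); q=P[bar]; print('bar',len(q),np.percentile(q,[1,50,99],axis=0).round(3).tolist())
post=W&(abs(P[...,2]-.163)<.008)&(P[...,1]<-.19)&(P[...,0]>.6)
print('right post',np.percentile(P[post],[2,50,98],axis=0).round(3).tolist() if post.sum() else 0)
cv2.imwrite("pics/r4c.png",cv2.resize(im[80:290,420:640,::-1],None,fx=2.7,fy=2.7,interpolation=cv2.INTER_CUBIC))
# groove floor z.014 & base edges
np.save('pics/rack_pts.npy',P[W&(P[...,2]>.006)])
```

```text
pred butt [[324.5 253.8]]
tag 142 [ 0.5765 -0.1957  0.0289] [[0.574, -0.219, 0.018], [0.581, -0.177, 0.034]]
lip 3098 [-0.1152  0.5612] 6.57 z 0.035 std 0.0037 half extent x [-0.0059  0.0063] y [-0.244 -0.24  -0.013]
bar 7686 [[0.606, -0.231, 0.156], [0.649, -0.095, 0.159], [0.685, -0.017, 0.164]]
right post [[0.644, -0.234, 0.156], [0.663, -0.215, 0.159], [0.69, -0.191, 0.162]]
```

View pics/r4c.png

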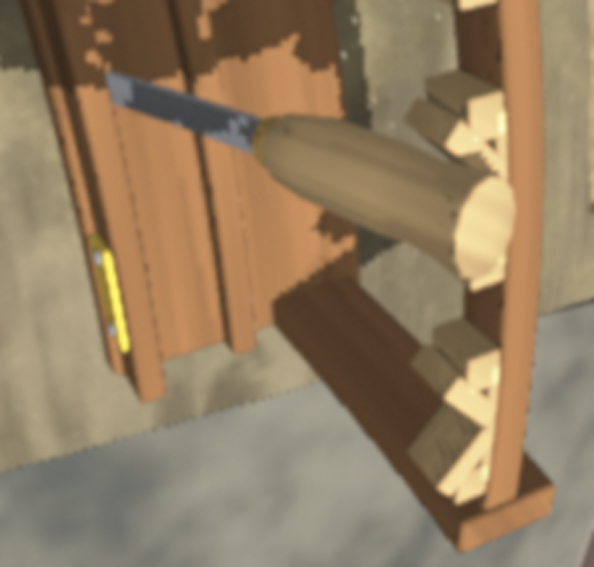

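Run:
```python
from poses import *
from plant import arm
H,u,n=rest; l=np.cross(u,n)
m=arm.camera_model("wrist"); im,dp,p,r=load("pics/wrist_r4.npz"); P=wcloud(m,p,r,dp); hsv=cv2.cvtColor(im,cv2.COLOR_RGB2HSV)
B=Hs+.0525*u
b=(hsv[...,0]>20)&(hsv[...,0]<34)&(hsv[...,1]>110)&(np.linalg.norm(P-Hs,axis=-1)<.075)
q=P[b]; w=q-B; S,N,A=w@u,w@n,w@l
print(len(q),'S',np.percentile(S,[1,50,90,99]).round(4),'N',np.percentile(N,[2,50,98]).round(4),'A',np.percentile(A,[2,50,98]).round(4))
k=S>np.percentile(S,95)-.004; print('face N',np.percentile(N[k],[2,98]).round(4),'A',np.percentile(A[k],[2,98]).round(4),'px',np.argwhere(b)[k].mean(0))
cv2.imwrite("pics/r4d.png",cv2.resize(im[220:300,280:370,::-1],None,fx=6,fy=6,interpolation=cv2.INTER_CUBIC))
print(wproject(m,p,r,[B+.0115*n,B-.0115*n,B+.0115*l]))
```

```text
1780 S [-0.0881 -0.002  -0.0007 -0.    ] N [-0.0104  0.0031  0.015 ] A [-0.0123 -0.0002  0.0125]
face N [-0.0097  0.0128] A [-0.0111  0.0111] px [257.10740741 324.39703704]
[[324.42387278 273.15208148]
 [324.60394561 234.76151397]
 [343.93525953 253.91143602]]
```

View pics/r4d.png

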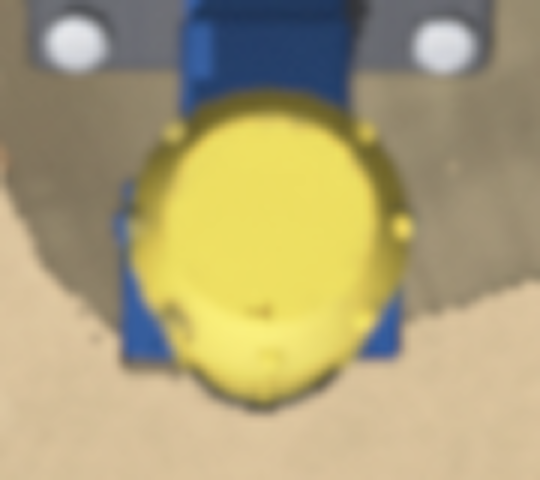

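Request:
{"name": "carry_out", "arguments": {
  "increments": [
    [0, 0.82, 0.02, 0.07, 0, 0, 0],
    [0, 0.82, 0.02, 0.07, 0, 0, 0],
    [0, 0.82, 0.02, 0.07, 0, 0, 0],
    [0, 0.82, 0.01, 0.08, 0, 0, 0],
    [0, 0.81, 0.02, 0.07, 0, 0, 0],
    [0, 0.75, 0.02, 0.07, 0, 0, 0],
    [0, 0, 0, 0, 0, 0, 0]
  ]
}}

```text
time_s: 11.85
ee_pos: [0.4397, -0.164, 0.1388]
ee_rot: [1.17, 0.906, -1.54]
ft_force: [-0.9, 0.2, -0.2]
gripper_width: 0.0438
```

Run:
```python
from poses import *
from plant import arm
H,u,n=rest
p,Rm=tool_target(Hs+.001*n,u,n,30,.030)
st=arm.read_state(); print(st['ft_force'].round(1),((p-st['ee_pos'])@Rm*1e3).round(1),'(tool axes, mm)')
plan(st,p,Rm,g=0)
```

```text
[-0.9  0.2 -0.2] [-2.6  2.5 -6. ] (tool axes, mm)
n 1 end err mm [ 0. -0.  0.] rot err deg [ 0.03 -0.01 -0.03]
[[0,-0.13,0.12,-0.3,-0.02,0.04,0.08]]
```

Request:
{"name": "carry_out", "arguments": {
  "increments": [
    [0, -0.1, 0.06, -0.15, 0, 0, 0],
    [0, -0.03, 0.06, -0.15, 0, 0, 0.05],
    [0, 0, 0, 0, 0, 0, 0]
  ]
}}

```text
time_s: 12.1
ee_pos: [0.4483, -0.1574, 0.1445]
ee_rot: [1.174, 0.896, -1.528]
ft_force: [-0.3, -0.1, -0.7]
gripper_width: 0.0439
```

```bash
cat > g.py <<'E'
from poses import *
from plant import arm
H,u,n=rest
p,Rm=tool_target(Hs+.001*n,u,n,30,.030)
st=arm.read_state(); print(st['ft_force'].round(1),((p-st['ee_pos'])@Rm*1e3).round(1),'(tool axes, mm)')
E
python3 g.py; python3 snap.py r5; python3 g.py
```

```text
[-0.3 -0.1 -0.7] [ 5.1 -4.1  0.9] (tool axes, mm)
12.1 [ 0.4483 -0.1574  0.1445] [ 1.174  0.896 -1.528] [-11.5  -1.4 122.2 -17.5  60.9  12.1] [-0.3 -0.1 -0.7] 0.0439
[ 1.2 -1.2  0.3] [ 5.1 -4.1  0.9] (tool axes, mm)
```

View pics/wrist_r5.png

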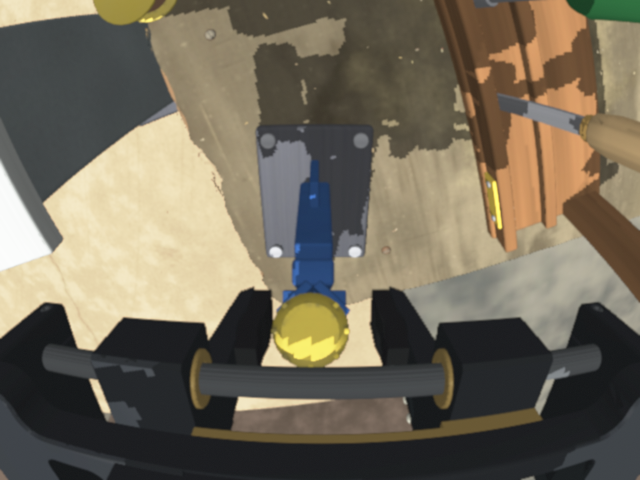

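Request:
{"name": "carry_out", "arguments": {
  "increments": [
    [0, 0, 0, 0, 0, 0, 0],
    [0, 0, 0, 0, 0, 0, 0]
  ]
}}

```text
time_s: 12.32
ee_pos: [0.4477, -0.1573, 0.144]
ee_rot: [1.172, 0.897, -1.528]
ft_force: [-0.5, 0.6, 0.6]
gripper_width: 0.0441
```

```bash
python3 g.py
```

```text
[-0.5  0.6  0.6] [ 4.7 -3.6  0.9] (tool axes, mm)
```

Request:
{"name": "carry_out", "arguments": {
  "increments": [
    [0, 0.1, -0.1, 0.04, 0, 0, 0],
    [0, 0.13, -0.08, 0, 0, 0, 0],
    [0, 0, 0, 0, 0, 0, 0]
  ]
}}

```text
time_s: 12.57
ee_pos: [0.4423, -0.1583, 0.1385]
ee_rot: [1.171, 0.898, -1.531]
ft_force: [0.3, -0.0, -0.2]
gripper_width: 0.0446
```

```bash
python3 g.py
```

```text
[ 0.3 -0.  -0.2] [-1.3  1.4  0.1] (tool axes, mm)
```

Request:
{"name": "carry_out", "arguments": {
  "increments": [
    [-1, 0, 0.05, 0, 0, 0, 0],
    [-1, 0, 0, 0, 0, 0, 0],
    [-1, 0, 0, 0, 0, 0, 0],
    [-1, 0, 0, 0, 0, 0, 0],
    [-1, 0, 0, 0, 0, 0, 0]
  ],
  "force": 45
}}

```text
time_s: 12.98
ee_pos: [0.4438, -0.1586, 0.1391]
ee_rot: [1.172, 0.898, -1.531]
ft_force: [-2.4, 1.9, 2.4]
gripper_width: 0.0278
```

```bash
python3 snap.py r6
python3 - <<'E'
from poses import *
from plant import arm
st=arm.read_state(); 
plan(st,st['ee_pos']+[0,0,.15],R.from_rotvec(st['ee_rot']).as_matrix(),n=8,g=-1)
E
```

```text
12.9833 [ 0.4438 -0.1586  0.1391] [ 1.172  0.898 -1.531] [-11.8  -1.4 122.8 -17.7  60.4  12.1] [-2.4  1.9  2.4] 0.0278
n 8 end err mm [-0.   0.   0.1] rot err deg [ 0. -0. -0.]
[[-1,-0.9,0.0,0.25,0.0,-0.0,-0.0],
 [-1,-0.91,0.01,0.24,0.0,-0.0,-0.0],
 [-1,-0.9,0.0,0.25,0.0,-0.0,-0.0],
 [-1,-0.91,0.0,0.25,0.0,-0.0,-0.0],
 [-1,-0.9,0.01,0.25,0.0,-0.0,-0.0],
 [-1,-0.91,0.0,0.24,0.0,-0.0,-0.0],
 [-1,-0.9,0.0,0.25,0.0,-0.0,-0.0],
 [-1,-0.9,0.01,0.25,0.0,-0.0,-0.0]]
```

View pics/wrist_r6.png

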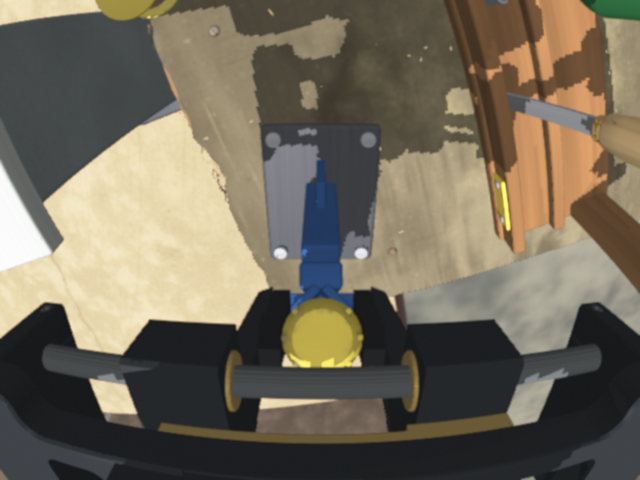

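The handle is now gripped from the butt end, its butt at (322,332) and centred between the fingers. I'll lift straight up.

Request:
{"name": "carry_out", "arguments": {
  "increments": [
    [-1, -0.4, 0, 0.11, 0, 0, 0],
    [-1, -0.9, 0, 0.25, 0, 0, 0],
    [-1, -0.9, 0, 0.25, 0, 0, 0],
    [-1, -0.9, 0, 0.25, 0, 0, 0],
    [-1, -0.9, 0, 0.25, 0, 0, 0],
    [-1, -0.9, 0, 0.25, 0, 0, 0],
    [-1, -0.9, 0, 0.25, 0, 0, 0],
    [-1, -0.9, 0, 0.25, 0, 0, 0]
  ]
}}

```text
time_s: 13.7
ee_pos: [0.4436, -0.1591, 0.2795]
ee_rot: [1.172, 0.897, -1.529]
ft_force: [1.0, 0.2, -0.4]
gripper_width: 0.0276
```

```bash
python3 snap.py r7 wrist,top,scene; python3 -c "
import cv2,numpy as np
a=cv2.imread('pics/wrist_r7.png');b=cv2.imread('pics/scene_r7.png')
cv2.imwrite('pics/r7.png',np.hstack([cv2.resize(a[:, 120:520],(400,480)),cv2.resize(b[200:480,250:483],(400,480))]))"
```

```text
13.8 [ 0.4457 -0.1597  0.2822] [ 1.175  0.891 -1.525] [-11.8  -8.7 113.6 -15.8  75.7   7. ] [-0.5 -0.4 -1.8] 0.0278
```

View pics/r7.png

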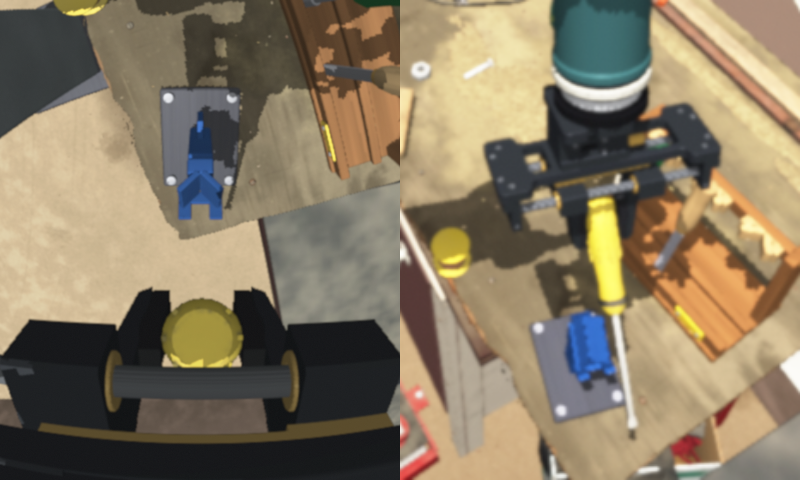

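Run:
```python
from poses import *
from plant import arm
_,_,p,r=load("pics/top_r7.npz"); R0=R.from_rotvec(r).as_matrix()
a=np.radians(30)
t=np.array([np.cos(a),0,np.sin(a)])  # tip dir candidates in tool frame
H,u,n=rest; _,Rm=tool_target(Hs,u,n,30,.03); print('tip dir in tool frame',(Rm.T@-u).round(3))
t=Rm.T@-u; g=np.array([-.019,0,0]); Hc=g+.03*t
for nm in("scene","top"):
    m=arm.camera_model(nm); im,_,p,r=load(f"pics/{nm}_r7.npz"); R0=R.from_rotvec(r).as_matrix()
    pts=[p+R0@(Hc+s*t) for s in(.0525,.1525)]
    px=project(m,pts); print(nm,'pred shoulder, tip',px.round(1).tolist(), pts[1].round(3))
    c=px.mean(0).astype(int); x0=min(max(c[0]-45,0),550); y0=min(max(c[1]-45,0),390)
    cr=im[y0:y0+90,x0:x0+90,::-1].copy(); cr=cv2.resize(cr,(400,400),interpolation=cv2.INTER_CUBIC)
    for q in px: cv2.drawMarker(cr,tuple(((q-[x0,y0])*400/90).astype(int).tolist()),(255,0,255),0,12,1)
    print(nm,'crop origin',x0,y0); cv2.imwrite(f"pics/{nm}_r7c.png",cr)
cv2.imwrite("pics/r7c.png",np.hstack([cv2.imread("pics/scene_r7c.png"),cv2.imread("pics/top_r7c.png")]))
```

```text
tip dir in tool frame [0.866 0.    0.5  ]
scene pred shoulder, tip [[374.3, 380.3], [384.4, 441.9]] [ 0.415 -0.281  0.172]
scene crop origin 334 366
top pred shoulder, tip [[453.9, 306.3], [473.8, 326.0]] [ 0.415 -0.281  0.174]
top crop origin 418 271
```

View pics/r7c.png

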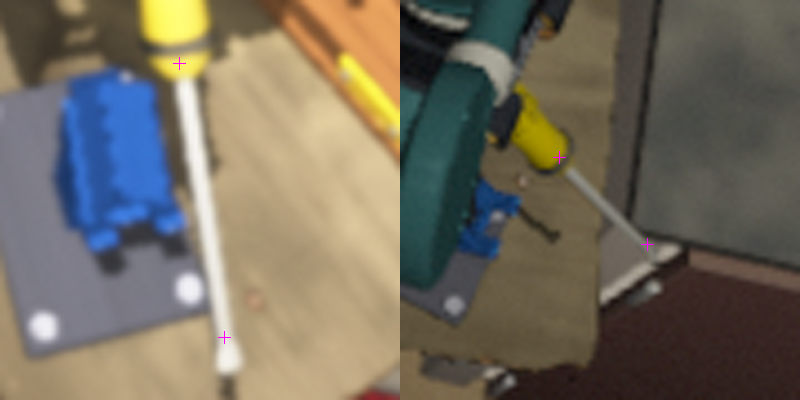

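Run:
```python
from poses import *
from plant import arm
M={n:arm.camera_model(n) for n in("scene","top")}
st=arm.read_state(); R0=R.from_rotvec(st['ee_rot']).as_matrix(); p=st['ee_pos']; print(p.round(4))
s=lambda x,y:(334+x*90/400,366+y*90/400); t=lambda x,y:(418+(x-400)*90/400,271+y*90/400)
for nm,a,b in [('shoulder',s(180,78),t(566,166)),('tip white',s(229,370),t(655,260)),('tip dark',s(228,392),t(660,266))]:
    P=triang([M['scene']['origin'],M['top']['origin']],[rays(M['scene'],a)[0],rays(M['top'],b)[0]])
    e=[np.abs(project(M[n],P)[0]-q).max().round(2) for n,q in zip(("scene","top"),(a,b))]
    print(nm,P.round(4),e,'tool frame',(R0.T@(P-p)).round(4))
m=arm.camera_model("wrist"); im,dp,p,r=load("pics/wrist_r7.npz"); P=wcloud(m,np.zeros(3),np.zeros(3),dp); hsv=cv2.cvtColor(im,cv2.COLOR_RGB2HSV)
b=(hsv[...,0]>20)&(hsv[...,0]<34)&(hsv[...,1]>110); b[:,:275]=0;b[:,370:]=0;b[:285]=0;b[372:]=0
q=P[b]; print(len(q),'x',np.percentile(q[:,0],[2,10,50,90]).round(4),'z',np.percentile(q[:,2],[2,50,98]).round(4),'y',np.percentile(q[:,1],[2,50,98]).round(4))
# fit plane of the face
k=q[:,0]<np.percentile(q[:,0],70)
A=np.c_[q[k][:,1:],np.ones(k.sum())]; print('plane x= a*y+b*z+c',np.linalg.lstsq(A,q[k][:,0],rcond=None)[0].round(4))
cv2.imwrite("pics/r7w.png",cv2.resize(im[280:380,270:375,::-1],None,fx=5,fy=5,interpolation=cv2.INTER_CUBIC))
```

```text
[ 0.4447 -0.1593  0.28  ]
shoulder [ 0.4293 -0.2162  0.2428] [np.float64(0.28), np.float64(0.2)] tool frame [ 0.0514 -0.0007  0.047 ]
tip white [ 0.4118 -0.2886  0.1629] [np.float64(0.84), np.float64(0.6)] tool frame [0.1481 0.     0.0978]
tip dark [ 0.41   -0.2933  0.1562] [np.float64(0.42), np.float64(0.3)] tool frame [ 0.1559 -0.0005  0.1009]
4649 x [-0.0432 -0.0414 -0.037  -0.0309] z [-0.0197 -0.0108 -0.0007] y [-0.013   0.0004  0.0138]
plane x= a*y+b*z+c [-0.0098  0.8571 -0.0319]
```

View pics/r7w.png

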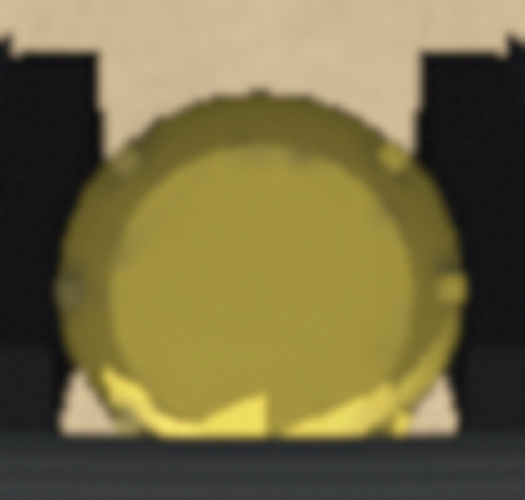

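Run:
```python
from poses import *
from plant import arm
m=arm.camera_model("wrist"); im,dp,p,r=load("pics/wrist_r7.npz"); P=wcloud(m,np.zeros(3),np.zeros(3),dp)
for row in range(298,368,6):
    q=P[row,305:340]; print(row,np.median(q,0).round(4),'side',np.median(P[row,283:290],0).round(4))
q=P[314:356,305:340].reshape(-1,3); c=np.median(q,0); q=q[np.abs(q[:,0]-c[0])<.01]; A=np.c_[q[:,1:],np.ones(len(q))]; print(c,np.linalg.lstsq(A,q[:,0],rcond=None)[0])
```

```text
298 [1.4683e+00 4.0000e-04 7.6060e-01] side [-0.0064 -0.0147 -0.0093]
304 [-0.0292  0.0004 -0.0189] side [-0.0125 -0.0141 -0.0097]
310 [-0.0328  0.0004 -0.0185] side [-0.0174 -0.0137 -0.0097]
316 [-0.0343  0.0004 -0.017 ] side [-0.0206 -0.0138 -0.0088]
322 [-0.0355  0.0004 -0.0153] side [-0.031  -0.0125 -0.0124]
328 [-0.0362  0.0004 -0.0132] side [-0.0332 -0.0123 -0.0113]
334 [-0.0376  0.0004 -0.0116] side [-0.0348 -0.0123 -0.0097]
340 [-0.0385  0.0004 -0.0097] side [-0.0364 -0.0122 -0.0083]
346 [-0.0394  0.0001 -0.0079] side [-0.0364 -0.0123 -0.0056]
352 [-0.0406  0.0004 -0.0061] side [-0.0362 -0.0125 -0.0028]
358 [-0.0414  0.0004 -0.0041] side [ 1.5922 -0.1963  1.2214]
364 [-0.0426  0.0004 -0.0024] side [ 1.6111 -0.2061  1.2805]
[-0.03751654  0.00041874 -0.01140223] [ 0.00987058 -0.55583182 -0.04382215]
```

The wrist depth gives the held axis at 29–30° to the fingers and the butt within 1 mm of plan. The far cameras place the tip about 7–10 mm further out, though those frames were taken while the arm was still moving. I'll move above the free bay and check the tip against the rack there.

```bash
cat >> poses.py <<'E'
YR=6.57
F=np.array([.5956,-.1982,.014])
def rackpose(lean,back=0.,up=0.,al=29.5,along=.0295,foot=None):
    f=F if foot is None else foot
    a=np.radians(lean); u=d(YR)*np.sin(a)+Z*np.cos(a); n=-d(YR)*np.cos(a)+Z*np.sin(a)
    H=f+d(YR)*back+Z*up+.1525*u
    return tool_target(H,u,n,al,along)
E
python3 - <<'E'
from poses import *
from plant import arm
p,Rm=rackpose(11,.007,.11); print(p.round(3),Rm[:,0].round(3), rackpose(16)[0].round(3))
st=arm.read_state(); w=p-.2*Rm[:,0]; print('wrist ik',wrist_ik(Rm,np.arctan2(w[1],w[0])-.04,1.9), 'w',w.round(3))
plan(st,p,Rm,g=-1)
E
```

```text
[ 0.643 -0.193  0.285] [ 0.315  0.036 -0.948] [ 0.65  -0.192  0.17 ]
wrist ik [10.42411741 55.11167488 57.34370346] w [ 0.58  -0.2    0.474]
n 12 end err mm [-0.   0.1 -0. ] rot err deg [-0.31 -0.19  0.09]
[[-1,-0.03,0.83,-0.07,0.97,0.41,0.02],
 [-1,-0.03,0.83,-0.16,0.97,0.41,0.02],
 [-1,-0.01,0.8,-0.23,0.97,0.41,0.02],
 [-1,-0.0,0.78,-0.32,0.97,0.41,0.02],
 [-1,0.02,0.73,-0.4,0.97,0.41,0.02],
 [-1,0.03,0.7,-0.47,0.97,0.41,0.02],
 [-1,0.06,0.64,-0.53,0.97,0.41,0.02],
 [-1,0.09,0.59,-0.6,0.97,0.41,0.02]]

[[-1,0.11,0.52,-0.64,0.97,0.41,0.02],
 [-1,0.14,0.46,-0.69,0.97,0.41,0.02],
 [-1,0.17,0.38,-0.73,0.97,0.41,0.02],
 [-1,0.21,0.31,-0.75,0.97,0.41,0.02]]
```

Request:
{"name": "carry_out", "arguments": {
  "increments": [
    [-1, -0.03, 0.83, -0.07, 0.97, 0.41, 0.02],
    [-1, -0.03, 0.83, -0.16, 0.97, 0.41, 0.02],
    [-1, 0, 0.8, -0.23, 0.97, 0.41, 0.02],
    [-1, 0, 0.78, -0.32, 0.97, 0.41, 0.02],
    [-1, 0.02, 0.73, -0.4, 0.97, 0.41, 0.02],
    [-1, 0.03, 0.7, -0.47, 0.97, 0.41, 0.02],
    [-1, 0.06, 0.64, -0.53, 0.97, 0.41, 0.02],
    [-1, 0.09, 0.59, -0.6, 0.97, 0.41, 0.02]
  ]
}}

```text
time_s: 14.52
ee_pos: [0.5757, -0.1816, 0.278]
ee_rot: [2.063, 0.456, -1.77]
ft_force: [-0.3, 0.4, -1.2]
gripper_width: 0.0276
```

Request:
{"name": "carry_out", "arguments": {
  "increments": [
    [-1, 0.11, 0.52, -0.64, 0.97, 0.41, 0.02],
    [-1, 0.14, 0.46, -0.69, 0.97, 0.41, 0.02],
    [-1, 0.17, 0.38, -0.73, 0.95, 0.38, 0.02],
    [-1, 0.21, 0.31, -0.75, 0.92, 0.38, 0.02],
    [-1, 0, 0, 0, 0, 0, 0],
    [-1, 0, 0, 0, 0, 0, 0]
  ]
}}

```text
time_s: 15.02
ee_pos: [0.6404, -0.1924, 0.279]
ee_rot: [2.481, 0.15, -1.809]
ft_force: [-0.7, -0.1, -1.2]
gripper_width: 0.0278
```

```bash
python3 snap.py k1 scene,top,wrist
cat > chk.py <<'E'
import sys
from poses import *
from plant import arm
tag=sys.argv[1]
a=np.radians(29.5); t=np.array([np.cos(a),0,np.sin(a)]); Hc=np.array([-.019,0,0])+.0295*t
out=[]
for nm in("scene","top"):
    m=arm.camera_model(nm); im,_,p,r=load(f"pics/{nm}_{tag}.npz"); R0=R.from_rotvec(r).as_matrix()
    pts=[p+R0@(Hc+s*t) for s in(.0525,.1525)]; px=project(m,pts); ft=project(m,[F])[0]
    s=75; c=px[1].astype(int); x0=min(max(c[0]-s//2,0),640-s); y0=min(max(c[1]-s//2,0),480-s)
    cr=cv2.resize(im[y0:y0+s,x0:x0+s,::-1],(400,400),interpolation=cv2.INTER_CUBIC)
    for q,col in zip(list(px)+[ft],((255,0,255),(255,0,255),(0,255,0))): cv2.drawMarker(cr,tuple(((q-[x0,y0])*400/s).astype(int).tolist()),col,0,12,1)
    print(nm,'crop origin',x0,y0,'scale',400/s,'pred sh,tip',px.round(1).tolist(),pts[1].round(4)); out.append(cr)
cv2.imwrite(f"pics/chk_{tag}.png",np.hstack(out))
E
python3 chk.py k1
```

```text
15.1167 [ 0.6407 -0.1922  0.2802] [ 2.482  0.15  -1.807] [-23.4   3.5 102.7  10.6  58.7  55.5] [ 0.6 -0.4 -1.9] 0.0276
scene crop origin 397 324 scale 5.333333333333333 pred sh,tip [[455.7, 330.0], [435.0, 361.6]] [ 0.598  -0.197   0.1189]
top crop origin 408 219 scale 5.333333333333333 pred sh,tip [[454.9, 236.8], [445.5, 256.8]] [ 0.5981 -0.197   0.1194]
```

View pics/chk_k1.png

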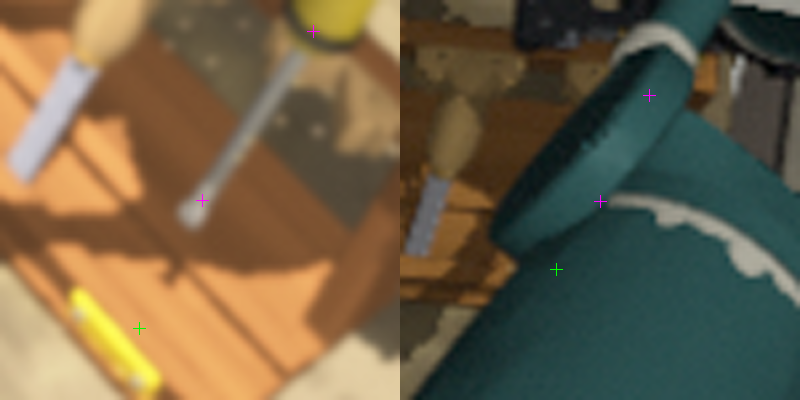

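View pics/wrist_k1.png

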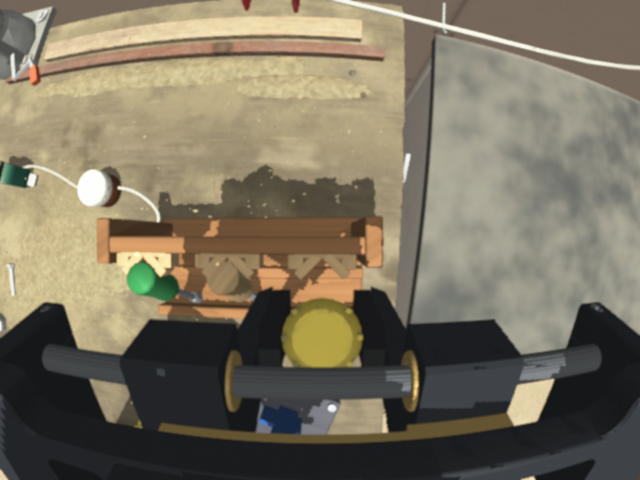

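Run:
```python
from poses import *
from plant import arm
from scipy.optimize import least_squares
m=arm.camera_model("scene"); im,dp,p,r=load("pics/scene_k1.npz"); R0=R.from_rotvec(r).as_matrix(); P=cloud(m,dp); hsv=cv2.cvtColor(im,cv2.COLOR_RGB2HSV)
a=np.radians(29.5); t=np.array([np.cos(a),0,np.sin(a)]); Hc=np.array([-.019,0,0])+.0295*t
Q=(P-p)@R0  # tool frame
b=(hsv[...,0]>20)&(hsv[...,0]<34)&(hsv[...,1]>110)&(np.linalg.norm(Q-Hc,axis=-1)<.08)
q=Q[b]; s=(q-Hc)@t; print('handle pts',len(q),'s along t',np.percentile(s,[1,5,50,95,99]).round(4))
w=q-Hc; v=np.cross(t,[0,1,0]); print('lateral y',np.percentile(w[:,1],[2,50,98]).round(4),'perp',np.percentile(w@v,[2,50,98]).round(4), 'radius',np.percentile(np.linalg.norm(np.cross(w,t),axis=1),[5,50,95]).round(4))
def f(x): 
    ax=unit(t+x[2]*v+x[3]*np.array([0,1,0])); c=Hc+x[0]*v+x[1]*np.array([0,1.,0]); return np.linalg.norm(np.cross(q-c,ax),axis=1)-.0143
z=least_squares(f,[0,0,0,0],loss='soft_l1',f_scale=.001); print('fit perp,lat offsets, slopes',z.x.round(4))
# shaft points
d0=np.linalg.norm(np.cross(Q-Hc,t),axis=-1); sh=(d0<.012)&(((Q-Hc)@t)>.06)&(((Q-Hc)@t)<.18)
k=Q[sh]; ss=(k-Hc)@t; print('shaft',len(k),'s max',np.percentile(ss,[50,90,98,100]).round(4)); 
for lo in np.arange(.06,.18,.015):
    g=k[(ss>lo)&(ss<lo+.015)]; 
    if len(g): print(round(lo,3),len(g),'perp',np.median((g-Hc)@v).round(4),'lat',np.median(g[:,1]).round(4))
# tag check
print('tag pred px',project(m,[[.577,-.1985,.029]]).round(1)); ye=(hsv[...,0]>20)&(hsv[...,0]<34)&(hsv[...,1]>150)&(abs(P[...,0]-.577)<.02)&(abs(P[...,1]+.198)<.04)&(P[...,2]<.05); print(np.argwhere(ye).mean(0)[::-1])
```

```text
handle pts 487 s along t [-0.0466 -0.0318  0.0022  0.0391  0.0466]
lateral y [-0.0107  0.0019  0.0123] perp [0.0018 0.0123 0.0163] radius [0.0108 0.0136 0.0161]
fit perp,lat offsets, slopes [-0.0004 -0.001  -0.0498 -0.0258]
shaft 141 s max [0.1108 0.1522 0.1618 0.1661]
0.06 21 perp 0.0045 lat 0.0001
0.075 20 perp 0.0048 lat -0.0004
0.09 22 perp 0.0044 lat 0.0001
0.105 21 perp 0.0047 lat -0.0009
0.12 19 perp 0.0048 lat -0.0001
0.135 19 perp 0.0048 lat -0.0004
0.15 18 perp 0.004 lat -0.0008
0.165 1 perp 0.0017 lat 0.0004
tag pred px [[417.5 386.9]]
[418.05357143 387.65178571]
```

The scene depth puts the shaft on the predicted axis, within 2 mm sideways. The tip is about 6 mm lower along the axis than predicted, so I'll find the floor by touch. Lowering into the bay now.

Run:
```python
from poses import *
from plant import arm
p,Rm=rackpose(11,.007,.030)
plan(arm.read_state(),p,Rm,g=-1,n=7)
```

```text
n 7 end err mm [ 0.1 -0.1  0. ] rot err deg [0.18 0.12 0.18]
[[-1,0.52,0.01,0.15,0.0,0.01,0.0],
 [-1,0.52,0.0,0.16,0.0,0.01,0.0],
 [-1,0.52,0.01,0.15,0.0,0.01,0.0],
 [-1,0.53,0.01,0.16,0.0,0.01,0.0],
 [-1,0.52,0.0,0.15,0.0,0.01,0.0],
 [-1,0.52,0.01,0.16,0.0,0.01,0.0],
 [-1,0.52,0.0,0.16,0.0,0.01,0.0]]
```

Request:
{"name": "carry_out", "arguments": {
  "increments": [
    [-1, 0.52, 0.01, 0.15, 0.03, 0.03, 0.03],
    [-1, 0.52, 0, 0.16, 0, 0, 0],
    [-1, 0.52, 0.01, 0.15, 0, 0, 0],
    [-1, 0.52, 0.01, 0.16, 0, 0, 0],
    [-1, 0.52, 0, 0.15, 0, 0, 0],
    [-1, 0.52, 0.01, 0.16, 0, 0, 0],
    [-1, 0.5, 0, 0.16, 0, 0, 0],
    [-1, 0, 0, 0, 0, 0, 0]
  ]
}}

```text
time_s: 15.83
ee_pos: [0.642, -0.1924, 0.202]
ee_rot: [2.486, 0.143, -1.808]
ft_force: [-1.1, 0.2, -1.9]
gripper_width: 0.0278
```

```bash
python3 snap.py k2 scene,top; python3 chk.py k2;  cat > rk.py <<'E'
from poses import *
from plant import arm
import sys
lean,back,up=map(float,sys.argv[1:4])
p,Rm=rackpose(lean,back,up); st=arm.read_state(); R0=R.from_rotvec(st['ee_rot']).as_matrix()
a=np.radians(29.5); t=np.array([np.cos(a),0,np.sin(a)]); tip=st['ee_pos']+R0@(np.array([-.019,0,0])+.182*t); u=-R0@t
xr=d(YR); yr=np.cross(Z,xr)
print('tip rel foot: back %.1f left %.1f up %.1f mm; lean %.1f deg side %.1f; F %s'%(*(1e3*np.array([(tip-F)@xr,(tip-F)@yr,(tip-F)@Z])),np.degrees(np.arctan2(u@xr,u[2])),np.degrees(np.arctan2(u@yr,u[2])),st['ft_force'].round(1)),st['time_s'])
if len(sys.argv)>4: plan(st,p,Rm,g=-1,n=int(sys.argv[4]) if int(sys.argv[4]) else None)
E
python3 rk.py 11 .007 .01 3
```

```text
15.8833 [ 0.6426 -0.1927  0.2035] [ 2.488  0.142 -1.805] [-23.4   6.6 107.6  11.6  50.6  54. ] [ 0.3 -0.5 -1.2] 0.0274
scene crop origin 390 341 scale 5.333333333333333 pred sh,tip [[445.8, 350.4], [427.2, 378.3]] [ 0.6    -0.1968  0.0417]
top crop origin 402 227 scale 5.333333333333333 pred sh,tip [[448.0, 246.2], [439.4, 264.6]] [ 0.6009 -0.1971  0.0432]
tip rel foot: back 6.5 left -0.1 up 30.6 mm; lean 11.3 deg side -0.1; F [ 0.6 -0.7 -1.8] 15.9333
n 3 end err mm [ 0.1 -0.1 -0. ] rot err deg [ 0.05 -0.05  0.  ]
[[-1,0.32,-0.01,0.11,-0.01,0.02,0.0],
 [-1,0.32,-0.0,0.11,-0.01,0.02,0.0],
 [-1,0.32,-0.01,0.12,-0.01,0.02,0.0]]
```

View pics/chk_k2.png

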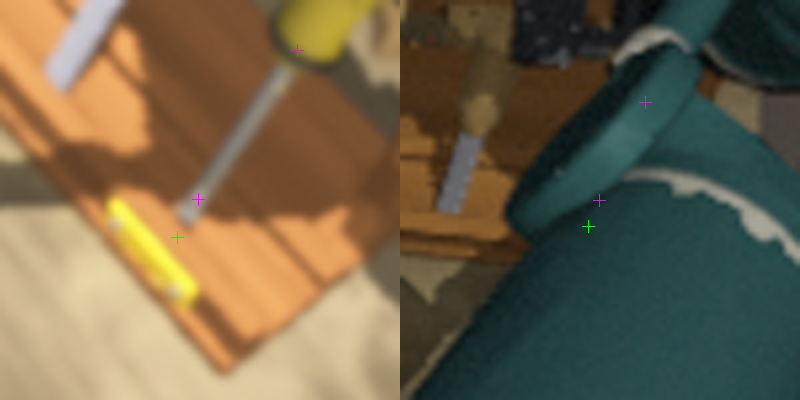

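Request:
{"name": "carry_out", "arguments": {
  "increments": [
    [-1, 0.32, 0, 0.11, 0, 0, 0],
    [-1, 0.32, 0, 0.11, 0, 0, 0],
    [-1, 0.2, 0, 0.06, 0, 0, 0],
    [-1, 0, 0, 0, 0, 0, 0]
  ]
}}

```text
time_s: 16.27
ee_pos: [0.6429, -0.1929, 0.1868]
ee_rot: [2.488, 0.141, -1.803]
ft_force: [0.1, 0.7, -1.1]
gripper_width: 0.0277
```

```bash
python3 rk.py 16 .003 .010 4
```

```text
tip rel foot: back 5.9 left 0.1 up 12.4 mm; lean 11.3 deg side -0.1; F [ 0.1  0.7 -1.1] 16.2667
n 4 end err mm [-0.1 -0.1  0.1] rot err deg [ 0.12 -0.09  0.02]
[[-1,0.11,-0.0,-0.09,-0.01,-0.19,0.0],
 [-1,0.12,-0.0,-0.1,-0.01,-0.19,0.0],
 [-1,0.11,-0.0,-0.1,-0.01,-0.19,0.0],
 [-1,0.11,-0.01,-0.1,-0.01,-0.19,0.0]]
```

```bash
python3 rk.py 14.5 .002 .008 4
```

```text
tip rel foot: back 5.9 left 0.1 up 12.4 mm; lean 11.3 deg side -0.1; F [ 0.1  0.7 -1.1] 16.2667
n 4 end err mm [ 0.  -0.1 -0.1] rot err deg [ 0.12 -0.03  0.02]
[[-1,0.1,-0.0,-0.03,-0.01,-0.13,0.0],
 [-1,0.1,-0.0,-0.03,-0.01,-0.13,0.0],
 [-1,0.1,-0.0,-0.04,-0.01,-0.13,0.0],
 [-1,0.1,-0.01,-0.03,-0.01,-0.13,0.0]]
```

Request:
{"name": "carry_out", "arguments": {
  "increments": [
    [-1, 0.1, 0, -0.03, 0, -0.13, 0],
    [-1, 0.1, 0, -0.03, 0, -0.13, 0],
    [-1, 0.1, 0, -0.03, 0, -0.13, 0],
    [-1, 0.1, 0, -0.03, 0, -0.13, 0],
    [-1, 0, 0, 0, 0, 0, 0]
  ]
}}

```text
time_s: 16.68
ee_pos: [0.6492, -0.1925, 0.1814]
ee_rot: [2.437, 0.138, -1.866]
ft_force: [-0.2, 0.8, -1.3]
gripper_width: 0.0278
```

```bash
python3 rk.py 14.5 .002 .004 2; python3 snap.py k3 scene
python3 - <<'E'
import cv2
im=cv2.imread('pics/scene_k3.png')[270:430,340:520]; cv2.imwrite('pics/k3c.png',cv2.resize(im,None,fx=4,fy=3.7,interpolation=cv2.INTER_CUBIC))
E
```

```text
tip rel foot: back 3.7 left -0.5 up 9.5 mm; lean 14.4 deg side -0.0; F [-0.2  0.8 -1.3] 16.6833
n 2 end err mm [-0.  -0.1 -0. ] rot err deg [ 0.04  0.01 -0.04]
[[-1,0.13,-0.01,0.07,-0.01,-0.01,-0.0],
 [-1,0.12,-0.02,0.07,-0.01,-0.01,-0.0]]

16.6833 [ 0.6492 -0.1925  0.1814] [ 2.437  0.138 -1.866] [-22.2   9.7 106.    9.2  51.4  56.3] [-0.2  0.8 -1.3] 0.0278
```

View pics/k3c.png

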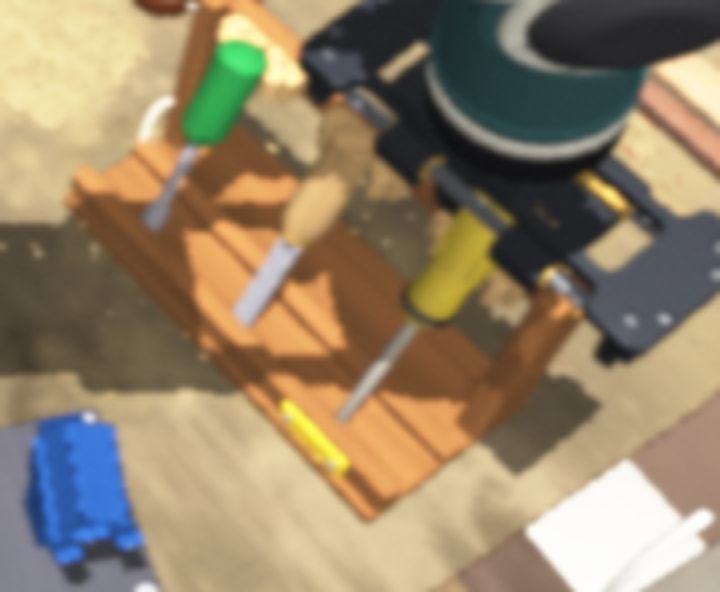

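The blade tip is inside the groove behind the tagged lip, at about (343,418) in the enlarged view, and parallel to the neighbouring tools. I'm lowering in small steps and watching the force.

Request:
{"name": "carry_out", "arguments": {
  "increments": [
    [-1, 0.1, 0, 0.05, 0, 0, 0],
    [-1, 0, 0, 0, 0, 0, 0]
  ]
}}

```text
time_s: 16.9
ee_pos: [0.6476, -0.1926, 0.1787]
ee_rot: [2.437, 0.138, -1.867]
ft_force: [0.2, -0.6, -1.1]
gripper_width: 0.0277
```

Request:
{"name": "carry_out", "arguments": {
  "increments": [
    [-1, 0.1, 0, 0.05, 0, 0, 0],
    [-1, 0, 0, 0, 0, 0, 0]
  ]
}}

```text
time_s: 17.07
ee_pos: [0.647, -0.1927, 0.1765]
ee_rot: [2.437, 0.138, -1.867]
ft_force: [-0.0, -0.4, -1.5]
gripper_width: 0.0275
```

```bash
python3 rk.py 14.5 .002 .004
```

```text
tip rel foot: back 1.5 left -0.2 up 4.5 mm; lean 14.4 deg side -0.0; F [-0.  -0.4 -1.5] 17.0667
```

Request:
{"name": "carry_out", "arguments": {
  "increments": [
    [-1, 0.1, 0, 0.03, 0, 0, 0],
    [-1, 0, 0, 0, 0, 0, 0]
  ]
}}

```text
time_s: 17.23
ee_pos: [0.647, -0.1927, 0.1745]
ee_rot: [2.438, 0.138, -1.867]
ft_force: [0.5, 0.7, -1.4]
gripper_width: 0.0275
```

Request:
{"name": "carry_out", "arguments": {
  "increments": [
    [-1, 0.06, 0, 0.02, 0, 0, 0],
    [-1, 0, 0, 0, 0, 0, 0]
  ]
}}

```text
time_s: 17.4
ee_pos: [0.6472, -0.1927, 0.1734]
ee_rot: [2.438, 0.137, -1.866]
ft_force: [0.5, 0.1, -1.2]
gripper_width: 0.0279
```

```bash
python3 rk.py 14.5 .002 .004
```

```text
tip rel foot: back 1.7 left -0.4 up 1.5 mm; lean 14.4 deg side -0.0; F [ 0.5  0.1 -1.2] 17.4
```

Request:
{"name": "carry_out", "arguments": {
  "increments": [
    [-1, 0.06, 0, 0.02, 0, 0, 0],
    [-1, 0, 0, 0, 0, 0, 0]
  ]
}}

```text
time_s: 17.57
ee_pos: [0.6476, -0.1928, 0.1727]
ee_rot: [2.438, 0.137, -1.865]
ft_force: [0.2, 0.1, -0.5]
gripper_width: 0.0281
```

Request:
{"name": "carry_out", "arguments": {
  "increments": [
    [-1, 0.05, 0, 0.02, 0, 0, 0],
    [-1, 0, 0, 0, 0, 0, 0]
  ]
}}

```text
time_s: 17.73
ee_pos: [0.6479, -0.193, 0.1724]
ee_rot: [2.44, 0.137, -1.863]
ft_force: [-0.0, 0.6, 1.8]
gripper_width: 0.0273
```

```bash
python3 rk.py 14.5 .002 .004;python3 snap.py k4 scene
python3 - <<'E'
import cv2
im=cv2.imread('pics/scene_k4.png')[320:410,390:490]; cv2.imwrite('pics/k4c.png',cv2.resize(im,None,fx=6,fy=6,interpolation=cv2.INTER_CUBIC))
E
```

```text
tip rel foot: back 2.8 left -0.8 up 0.3 mm; lean 14.2 deg side 0.0; F [-0.   0.6  1.8] 17.7333
17.7333 [ 0.6479 -0.193   0.1724] [ 2.44   0.137 -1.863] [-22.3  10.  106.7   9.4  50.3  56. ] [-0.   0.6  1.8] 0.0273
```

View pics/k4c.png

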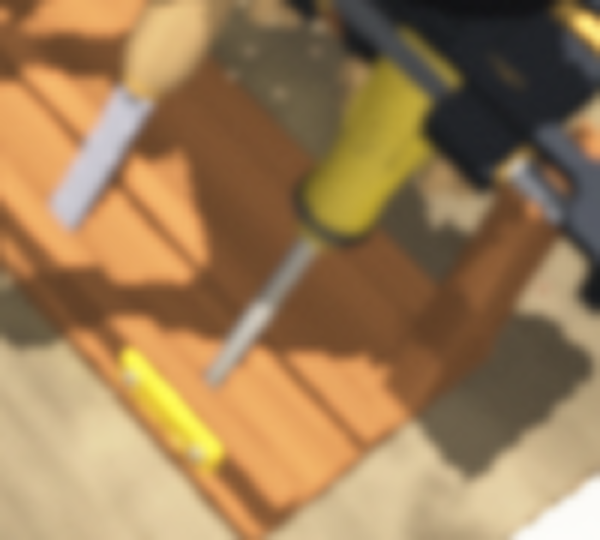

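Contact: Fz changed by about 3 N, with the tip 2.8 mm behind the foot point at a lean of 14.2°. I'll lean it the last bit into the notch.

```bash
python3 rk.py 15.6 .0015 .0005 3
```

```text
tip rel foot: back 2.7 left -0.7 up 0.3 mm; lean 14.3 deg side 0.0; F [-0.3  0.2  2.1] 17.7833
n 3 end err mm [-0.1 -0.1  0. ] rot err deg [ 0.07 -0.08 -0.07]
[[-1,0.03,-0.01,-0.04,-0.01,-0.07,-0.0],
 [-1,0.02,-0.02,-0.03,-0.01,-0.07,-0.0],
 [-1,0.03,-0.01,-0.04,-0.01,-0.07,-0.0]]
```

Request:
{"name": "carry_out", "arguments": {
  "increments": [
    [-1, 0.02, -0.01, -0.04, 0, -0.07, 0],
    [-1, 0.02, -0.01, -0.04, 0, -0.07, 0],
    [-1, 0.02, -0.01, -0.04, 0, -0.07, 0],
    [-1, 0, 0, 0, 0, 0, 0]
  ]
}}

```text
time_s: 18.12
ee_pos: [0.6499, -0.1917, 0.1712]
ee_rot: [2.416, 0.137, -1.893]
ft_force: [-1.6, 1.2, 4.7]
gripper_width: 0.0276
```

```bash
python3 rk.py 15.6 .0015 .0005
```

```text
tip rel foot: back 1.0 left 0.4 up 0.4 mm; lean 15.7 deg side -0.0; F [-1.6  1.2  4.7] 18.1167
```

Request:
{"name": "carry_out", "arguments": {
  "increments": [
    [-0.3, 0, 0, 0, 0, 0, 0],
    [-0.2, 0, 0, 0, 0, 0, 0],
    [-0.1, 0, 0, 0, 0, 0, 0],
    [0, 0, 0, 0, 0, 0, 0],
    [0, 0, 0, 0, 0, 0, 0]
  ]
}}

```text
time_s: 18.53
ee_pos: [0.6494, -0.1919, 0.1702]
ee_rot: [2.416, 0.136, -1.893]
ft_force: [-0.3, -0.2, -0.4]
gripper_width: 0.0441
```

```bash
python3 snap.py k5 wrist,scene
python3 - <<'E'
import cv2,numpy as np
im=cv2.imread('pics/scene_k5.png')[280:410,370:510]; w=cv2.imread('pics/wrist_k5.png')[200:400,180:460]
cv2.imwrite('pics/k5c.png',np.hstack([cv2.resize(im,(400,371),interpolation=cv2.INTER_CUBIC),cv2.resize(w,(400,371))]))
E
```

```text
18.5833 [ 0.6494 -0.1919  0.1703] [ 2.416  0.136 -1.893] [-21.8  10.9 105.6   8.3  51.6  57.2] [-0.4 -0.2 -0.4] 0.0438
```

View pics/k5c.png

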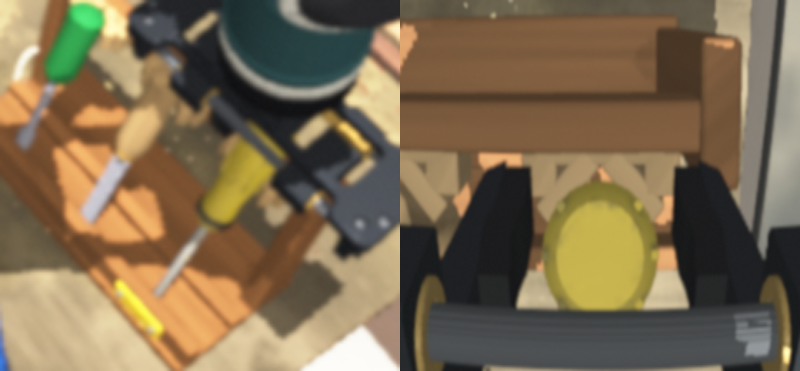

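Released: the handle sits in the notch, centred between the open fingers. I'll back off along the finger direction.

Request:
{"name": "carry_out", "arguments": {
  "increments": [
    [0, -0.4, 0, 0, 0, 0, 0],
    [0, -0.7, 0, 0, 0, 0, 0],
    [0, -1, 0, 0, 0, 0, 0],
    [0, -1, 0, 0, 0, 0, 0],
    [0, -1, 0, 0, 0, 0, 0],
    [0, -1, 0, 0, 0, 0, 0],
    [0, -1, 0, 0, 0, 0, 0],
    [0, -1, 0, 0, 0, 0, 0]
  ]
}}

```text
time_s: 19.3
ee_pos: [0.6155, -0.1959, 0.3116]
ee_rot: [2.418, 0.135, -1.889]
ft_force: [0.7, -0.5, 0.4]
gripper_width: 0.044
```

```bash
python3 snap.py k6 wrist,scene,top
python3 - <<'E'
import cv2,numpy as np
im=cv2.imread('pics/scene_k6.png')[250:430,340:520]; w=cv2.imread('pics/wrist_k6.png')
cv2.imwrite('pics/k6c.png',np.hstack([cv2.resize(im,(400,400),interpolation=cv2.INTER_CUBIC),cv2.resize(w[120:400,180:460],(400,400))]))
E
```

```text
19.4 [ 0.6175 -0.1968  0.3156] [ 2.423  0.131 -1.879] [-23.5   1.9 100.    7.6  65.6  57.7] [ 0.6 -0.6  0.1] 0.0438
```

View pics/k6c.png

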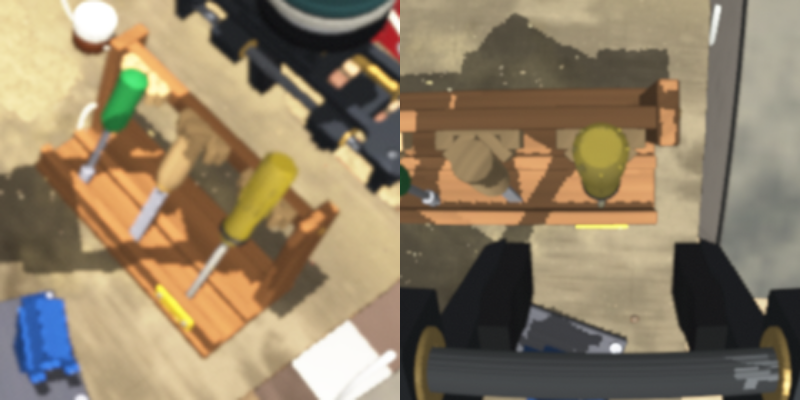

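It stands in the bay on its own, leaning parallel to the neighbours, and the tip is in line with the yellow tag. Last checks: the fitted lean, and a before/after comparison for everything else.

Run:
```python
from poses import *
from plant import arm
from scipy.optimize import least_squares
m=arm.camera_model("scene"); im,dp,p,r=load("pics/scene_k6.npz"); P=cloud(m,dp); hsv=cv2.cvtColor(im,cv2.COLOR_RGB2HSV)
a=np.radians(16); u=d(YR)*np.sin(a)+Z*np.cos(a); H=F+.1525*u; xr=d(YR); yr=np.cross(Z,xr)
b=(hsv[...,0]>20)&(hsv[...,0]<34)&(hsv[...,1]>110)&(np.linalg.norm(P-H,axis=-1)<.08)&(P[...,2]>.08)
q=P[b]
def f(x):
    ax=unit(u+x[2]*xr+x[3]*yr); c=H+x[0]*xr+x[1]*yr; return np.linalg.norm(np.cross(q-c,ax),axis=1)-.0143
z=least_squares(f,[0,0,0,0],loss='soft_l1',f_scale=.001); s=(q-H)@u
print(len(q),'handle offset from nominal back,left mm',(z.x[:2]*1e3).round(1),'slope dev deg',np.degrees(z.x[2:]).round(1),'along',np.percentile(s,[1,99]).round(4))
px=project(m,[F,F+.1525*u-.0525*u,H+.0525*u]); print('nominal tip,shoulder,butt px',px.round(1).tolist())
im0,d0,_,_=load("pics/scene0.npz")
diff=np.abs(im.astype(int)-im0).max(2)
P0=cloud(m,d0); vis=np.hstack([im0[:,:,::-1],im[:,:,::-1]])
cv2.imwrite("pics/ba.png",np.hstack([cv2.resize(im0[90:400,180:500,::-1],(400,388)),cv2.resize(im[90:400,180:500,::-1],(400,388))]))
# template shift per item
for nm,(x,y,w,h) in dict(nut_driver=(376,278,34,56),chisel=(398,298,34,62),offcut=(230,248,28,44),bolt=(286,232,20,16),nut=(255,234,14,14),pliers=(208,172,24,46),spool=(264,332,32,30),tape=(334,198,26,28),jar=(370,248,26,26),rest=(328,378,56,68)).items():
    t=im0[y:y+h,x:x+w]; S=im[y-6:y+h+6,x-6:x+w+6]; rr=cv2.matchTemplate(S,t,cv2.TM_CCOEFF_NORMED); _,mx,_,loc=cv2.minMaxLoc(rr); print(nm,'shift px',np.array(loc)-6,'score',round(mx,2))
```

```text
669 handle offset from nominal back,left mm [0.5 1.7] slope dev deg [-2.5 -0.8] along [-0.0414  0.0523]
nominal tip,shoulder,butt px [[423.2, 385.6], [443.5, 357.1], [468.2, 322.4]]
nut_driver shift px [0 0] score 0.89
chisel shift px [0 0] score 0.6
offcut shift px [0 0] score 0.99
bolt shift px [0 0] score 0.98
nut shift px [0 0] score 0.99
pliers shift px [0 0] score 0.8
spool shift px [1 0] score 0.76
tape shift px [0 1] score 0.88
jar shift px [0 0] score 0.98
rest shift px [0 0] score 1.0
```

View pics/ba.png

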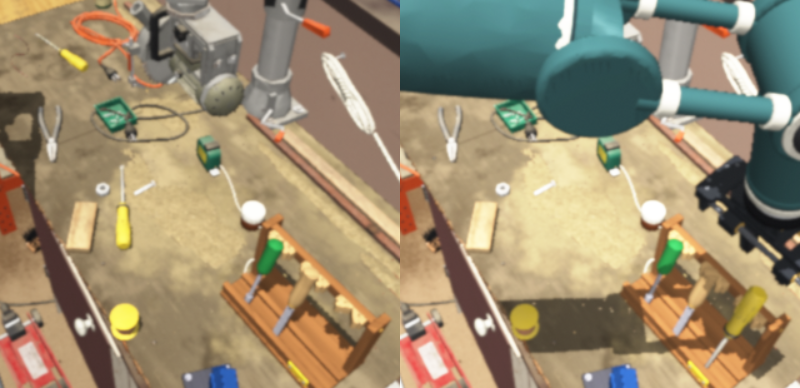

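Everything else is where it was; the low match scores come from the arm's shadow. I'll let the arm settle, then hand in.

Request:
{"name": "carry_out", "arguments": {
  "increments": [
    [0, -0.5, 0, 0, 0, 0, 0],
    [0, 0, 0, 0, 0, 0, 0],
    [0, 0, 0, 0, 0, 0, 0],
    [0, 0, 0, 0, 0, 0, 0]
  ]
}}

```text
time_s: 19.78
ee_pos: [0.6131, -0.1958, 0.3171]
ee_rot: [2.415, 0.137, -1.894]
ft_force: [-0.6, 0.1, 0.1]
gripper_width: 0.0441
```

Run:
```python
from plant import arm
import cv2
im,_=arm.read_camera("scene"); cv2.imwrite("pics/final.png",cv2.resize(im[250:430,340:520,::-1],(500,500)))
```

```text
(no output)
```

View pics/final.png

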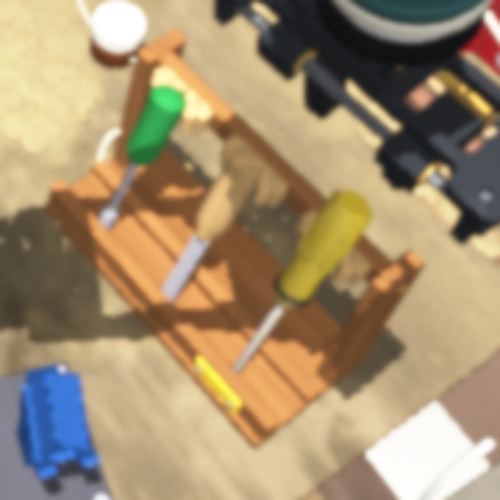

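The final picture shows the screwdriver standing still in the tagged bay, tip at (238,370) and handle in the notch, with the gripper clear of it.

```bash
python3 -c "
from plant import arm
print(arm.hand_in())"
```

```text
the job is handed in; nothing more can be done
None
```

The yellow screwdriver now stands in the free bay with the yellow tag, its tip in the groove behind the front lip and its handle leaning back in the notch. I handed the job in at about 20 s.

**What I did:** I picked it up from above, turned it and laid it in the blue rest, handle end up. I let go of it there and backed off, and the picture showed it lying squarely in the trough. I then took it again from the butt end at about 30° to its axis and lowered it into the bay until the tip touched the floor (about 3 N). After leaning it into the notch I let go and moved the gripper clear.

**Last checks:**
- **Placing:** just before release the tip was 1 mm from the intended foot point at a lean of 15.7°. After release the fitted handle was within 2 mm of its intended place, and the wrist force was near zero.
- **Other things:** in the before-and-after pictures the chisel, nut driver, rest, offcut, bolt, nut, pliers, spool, jar and tape measure moved at most 1 pixel. The chisel (0.6) and spool (0.76) matched least well, because of the arm's shadow. The arm hides the far-left screwdriver in the last picture, so I did not check that one; the arm never went near it.

**What disagreed:**
- The far cameras placed the tip about 6–10 mm further out than the wrist camera did. Touching the floor showed the wrist camera was right.
- The wrist camera put the tool about 4 mm further down the slope in the rest than the stated 139 mm height implies.
- The final fit gave a lean about 2.5° less than 16°, which I put down to the tapered handle.

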